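# Assemble the aquarium filter reactor on its pinned foot

## Task

Build up the filter reactor on its foot, in this order: thread the black gasket over the foot's two pins, then the white sieve plate, then the clear chamber by the holes in its flange, each lying flat on the one before, and finally put the cap fully home in the chamber's mouth. Let go of everything, and do not shift the pump, the pipe elbow or the jar.

Things in the scene. Friction and masses are not known exactly. Their poses are not given: they have to be found in the camera images.
- foot: Reactor foot: grey block 150 x 80 mm, 20 mm high, fixed to the bench; 18 mm black hose stub on its +x end. Two upright steel pins 8 mm thick stand at x = +45 and -45 mm (y = 0), rising 40 mm above the block's top (to 60 mm above the bench), the last 8 mm tapering to a 3 mm tip. Origin: centre of its underside; z up, x along its length, through both pins.
- gasket: Stiff black rubber gasket, flat oblong 120 x 54 mm, 6 mm thick, with a 36 mm opening in the middle and 12 mm pin holes at x = +45 and -45 mm. About 40 g. Lies flat at the start. Origin: centre of its underside; z up, x along its length; half a turn about z makes no difference.
- sieve: Sieve plate: white plastic oblong 120 x 54 mm, 10 mm thick, a field of small dark perforations in its middle, 12 mm pin holes at x = +45 and -45 mm. About 80 g. Lies flat at the start. Origin: centre of its underside; z up, x along its length; half a turn about z makes no difference.
- chamber: Chamber, 100 mm tall, standing upright: grey flange 120 x 54 x 10 mm with 12 mm pin holes at x = +45 and -45 mm; on it a clear tube, 50 mm outside, with a grey collar of 54 mm outer diameter round its top (76 to 100 mm above the underside). Mouth open, 42 mm inside. About 160 g. Origin: centre of its underside; z up, x along its length; half a turn about z makes no difference.
- cap: Black push-in cap, standing right way up: spigot 35 mm in diameter, 12 mm long; above it a rim 54 mm in diameter (12 to 20 mm above the underside); on top a round knob 24 mm in diameter (20 to 46 mm). About 60 g. The spigot drops loosely into the chamber's mouth until the rim lies on the collar. Origin: centre of the spigot's underside; z up.
- pump: Bystander: black box-shaped aquarium pump 90 x 65 mm, 65 mm high, with a 22 mm thick grey outlet rising 22 mm above its top. Origin: centre of its underside.
- elbow: Bystander: light grey plastic pipe elbow lying flat, two 40 mm pipes, each 60 to 70 mm long, at right angles. Origin: the corner of the bend, on the bench.
- jar: Bystander: small jar with a white lid, 60 mm in diameter, 52 mm high. Origin: centre of its underside.
There are look-alikes about, which are no part of the job. Several things look just like the sieve: the one meant starts nearest to the robot's base. There is more than one size of the gasket; the job needs the smaller.

How it is judged:
By the outcome, as a careful person would: the job done as asked, in the order asked, and still so for the second after the job is handed in, with the robot touching nothing.
It also fails if it takes over 128 s, if anything falls off the work surface, if the arm or the gripper's body presses on something with over 40 N, if the wrist force passes 120 N, or if a joint passes its speed limit or range.

## Robot

A 6-joint arm with a two-finger parallel gripper is mounted at the origin on the work surface. World frame = base frame: x ahead of the robot, y to its left, z up, the work surface at z = 0. Lengths are in m, angles in degrees, forces in N, time in s.
With the tool pointing down it reaches from about 0.4 to 0.825 m from the base axis. Payload 7 kg.
Tool frame: the origin (TCP) lies midway between the tips of the shut fingers; the grasp point (between the pads) lies 19 mm behind it; z points along the fingers, x is the direction in which the jaws open and shut, and the axes are right-handed (so a half turn about z gives the same grasp; the last joint's range is limited). The gripper opens to 88 mm and grips with 3 to 60 N. Pads are 19 mm wide; open, the fingers measure 130 mm over their backs; the gripper's body (78 mm by 193 mm) begins 47 mm behind the grasp point.
Start: joints at [84.861, 20.546, 0.682, 0, -70.136, -16.507], TCP at [0.249, 0.627, 0.2] pointing down, gripper open.
Joint ranges: [-176.03, 176.03], [-82.01, 121.73], [-58.28, 71.71], [-173.87, 95.51], [-174.79, -0.11], [-173.66, 173.66]. Speed limits (degrees/s): [136.94, 136.94, 172.46, 180, 180, 180].

## Interface

Orientations are given as [roll, pitch, yaw] about the fixed x, y, z axes, in that order (R = Rz(yaw) Ry(pitch) Rx(roll)).
In Python, from plant import ctrl, vision, nets gives the robot as it stands.
- The arm moves only by the shell command python3 -m jog 'ROWS'. ROWS is text: rows parted by semicolons, each of 7 numbers parted by spaces: the turn, a rotation vector about the tool's x, y, z in units of 0.1 rad (1.0 is 0.1 rad), then the shift along the tool's x, y, z in units of 4 cm (1.0 is 4 cm), then the opening, from -1 (shut) to 1 (fully open). In form: rx ry rz x y z jaw; .... A call has 1 to 8 rows; each row shifts and turns the commanded pose from where the row before left it, along the tool's axes as they then stand; what a row does not reach is not made up. A row lasts 1/8 s, in which the tool goes at most 62.5 mm and 10.7 degrees, less where a joint would pass 70% of its speed; a pose out of reach is approached as far as the arm can. A call with a number of a shift or a turn outside -1 to 1 is refused whole. A call with a gripper value outside its range is refused whole. The fingers move at their own pace and stop on an object; the grip force is fixed at half the most. Time passes only in rows, so rows that do not move let the fingers close. It gives the time, the measured TCP pose, the force and the opening at its end, in the units of the state.
- ctrl.get_obs(): the state, without advancing time (a new reading comes with each control period).
- vision.snapshot(name): name is "scene" or "top" or "wrist"; returns (picture, depth): 384x512x3 uint8, red, green, blue; 384x512 float32, m along the optical axis (not along the pixel's ray), 0 where there is no reading.
- vision.camera_info(name): a dict with "camera_matrix" (3x3 intrinsics, pixels), "camera_from_world" (4x4, takes a point from world to camera coordinates); the wrist camera has in their place "tool_from_camera" (4x4, takes a point from camera to tool coordinates, whose origin is the TCP and whose axes are the tool frame's). Camera axes: x right, y down, z forward; pixel columns grow to the right and rows downward; lengths in m; the calibration is good to about 2 mm. A picture is of the moment at which its call begins: read the wrist's pose just before it. camera_info takes no time and is no camera call.
- ctrl.close_job(): hands the job in, once; it reports no verdict.
Trained networks look in the newest picture that a camera, given by its name, has taken for a name from the list of things; names that differ only in an ending like _2 or _b are one class to them, and where a whole thing is asked for, a point or a joint stands for the part that bears it (a point fixed in the world has none). Each returns a list of dicts, best first, with "score" (0 to 1); they miss things now and then, are a little off and sometimes report something else, mostly with a low value. They report only what shows in the picture. A call takes as long as a camera call. They do not tell look-alikes from the thing itself.
- nets.boxes_of(target, camera): "location" ([x, y, z] in m, in world coordinates, good to about 4 mm: the middle of the surface that is visible of it).
The state is a dict: "clock": time; "joint_pos": joint angles; "qvel": joint speeds; "tau": joint torques, N m; "tool_pos": TCP position; "orientation": TCP orientation; "force": force on the tool from outside, world axes, zero at the start; "moment": the same for the moment, N m; "opening": finger opening in m.
Only numpy, scipy, OpenCV 4.12 (cv2) and the standard library are available. Lean on these libraries where they do the work, as an engineer would, in place of code of your own. Each camera call takes 0.05 s, during which the arm holds its last target.

## Working session

There is one attempt and no reset: what is moved stays moved. The work goes in short steps, Python scripts to look and compute and a shell command to move; the robot and the scene stay as the last step left them, time stands still between calls to the robot, and variables do not carry over. Pictures are saved under pics/ and viewed, and the job is handed in when it is done.

```bash
ls; mkdir -p pics; python3 - <<'E'
from plant import ctrl, vision, nets
import cv2, numpy as np
o=ctrl.get_obs(); print(o)
for n in ("scene","top"):
    p,d=vision.snapshot(n); cv2.imwrite(f"pics/{n}0.png",cv2.resize(p[:,:,::-1],(800,600),interpolation=cv2.INTER_CUBIC)); np.savez(f"{n}0.npz",p=p,d=d)
    print(n,vision.camera_info(n))
    for t in ("foot","gasket","sieve","chamber","cap","pump","elbow","jar"):
        print(t,[(np.round(r["location"],3).tolist(),round(r["score"],2)) for r in nets.boxes_of(t,n)]) 
print(vision.camera_info("wrist"))
E
```

```text
pics
{'clock': 0.0, 'joint_pos': array([ 8.48588333e+01,  2.05908137e+01,  6.33939513e-01, -2.12978762e-02,
       -7.01343090e+01, -1.65093164e+01]), 'qvel': array([-0.02221274,  0.05336861, -0.02629644,  0.03955533,  0.02329894,
        0.03262522]), 'tau': array([ 3.70185335e-04, -5.82723391e+01,  2.93047625e+01,  6.99716985e+00,
        6.90389556e-03, -1.56794044e-04]), 'tool_pos': array([0.24883572, 0.6268946 , 0.19942728]), 'orientation': array([-1.79993282e+02, -9.31140753e-02, -1.11657742e+02]), 'force': array([-0.05962366,  0.40101003, -0.38576233]), 'moment': array([0.01071498, 0.0494334 , 0.05216297]), 'opening': 0.08741773546819617}
scene {'camera_matrix': array([[411.13684395,   0.        , 261.86458289],
       [  0.        , 411.13684395, 192.19105827],
       [  0.        ,   0.        ,   1.        ]]), 'camera_from_world': array([[ 0.08601259,  0.99605808, -0.02168246, -0.03985517],
       [ 0.62013499, -0.0705584 , -0.78131563, -0.32646542],
       [-0.77976563,  0.05375693, -0.62375938,  1.842157  ],
       [ 0.        ,  0.        ,  0.        ,  1.        ]])}

[... 1062 characters left out ...]
[0.635, 0.13, 0.02], 0.8)]
pump [([0.653, 0.415, 0.069], 0.93)]
elbow [([0.62, -0.396, 0.033], 0.7)]
jar [([0.737, 0.008, 0.055], 0.75), ([0.425, 0.016, 0.01], 0.7)]
{'camera_matrix': array([[310.01481802,   0.        , 254.19552197],
       [  0.        , 310.01481802, 192.76321147],
       [  0.        ,   0.        ,   1.        ]]), 'tool_from_camera': array([[ 9.99999369e-01,  7.95528826e-04,  7.92572261e-04,
        -1.43593902e-03],
       [-9.85571682e-04,  9.60028855e-01,  2.79899315e-01,
        -7.78030754e-02],
       [-5.38224267e-04, -2.79899919e-01,  9.60029034e-01,
        -1.85851404e-01],
       [ 0.00000000e+00,  0.00000000e+00,  0.00000000e+00,
         1.00000000e+00]])}
```

View pics/scene0.png

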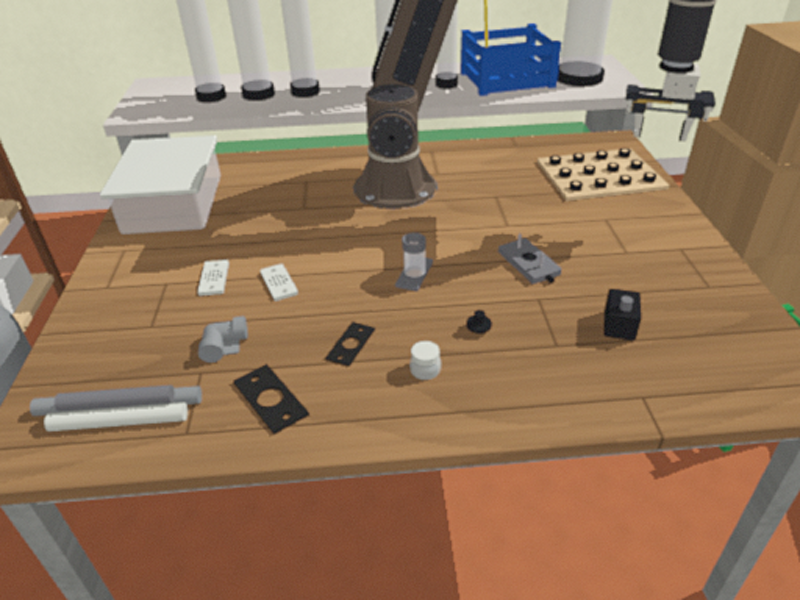

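View pics/top0.png

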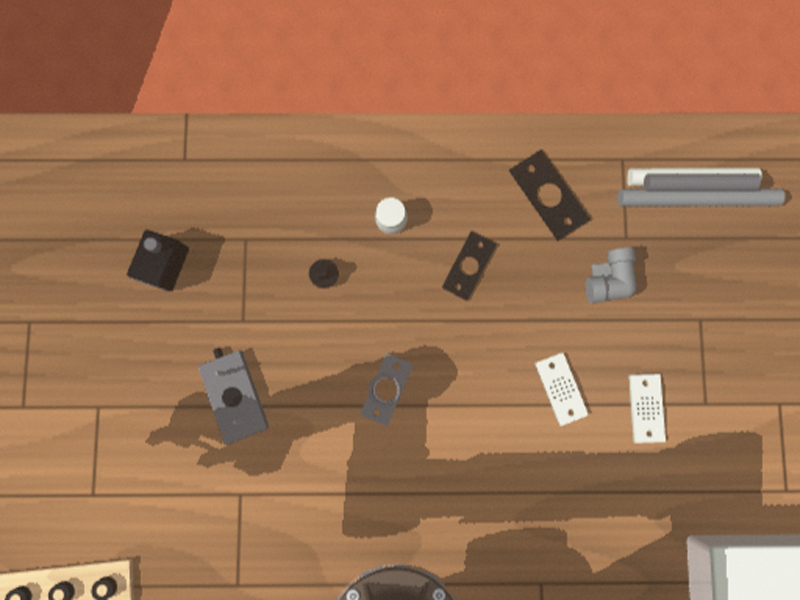

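```bash
cat > h.py <<'E'
from plant import ctrl, vision, nets
import cv2, numpy as np
from scipy.spatial.transform import Rotation as R
def pose():
    o=ctrl.get_obs(); T=np.eye(4); T[:3,:3]=R.from_euler('xyz',o['orientation'],degrees=True).as_matrix(); T[:3,3]=o['tool_pos']; return o,T
def snap(n,tag,show=True):
    o,T=pose(); p,d=vision.snapshot(n); ci=vision.camera_info(n); K=ci['camera_matrix']
    C=T@ci['tool_from_camera'] if n=='wrist' else np.linalg.inv(ci['camera_from_world'])
    np.savez(tag+'.npz',p=p,d=d,K=K,C=C)
    if show: cv2.imwrite(f'pics/{tag}.png',cv2.resize(p[:,:,::-1],(768,576),interpolation=cv2.INTER_CUBIC))
    return p,d,K,C
def load(tag):
    z=np.load(tag+'.npz'); return z['p'],z['d'],z['K'],z['C']
def onplane(uv,z,K,C):
    uv=np.atleast_2d(uv).astype(float); r=np.c_[uv,np.ones(len(uv))]@np.linalg.inv(K).T@C[:3,:3].T; t=(z-C[2,3])/r[:,2]; return C[:3,3]+r*t[:,None]
def cloud(d,K,C):
    v,u=np.mgrid[:d.shape[0],:d.shape[1]]; P=np.stack([(u-K[0,2])/K[0,0]*d,(v-K[1,2])/K[1,1]*d,d],-1)
    return P@C[:3,:3].T+C[:3,3]
def go(x,y,z,yaw):
    """deltas to a target (tool down)"""
    o,T=pose(); cy=o['orientation'][2]; dy=(yaw-cy+90)%180-90
    for alt in (dy,dy-180*np.sign(dy)):
        ny=cy+alt; j1=np.degrees(np.arctan2(y,x)); j6=(ny+180-j1+180)%360-180
        print('turn rz total units %.2f (yaw->%.1f, j6~%.0f)'%(-np.radians(alt)/.1,ny,j6))
        Rz=R.from_euler('xyz',[180,0,ny],degrees=True).as_matrix(); dl=Rz.T@(np.array([x,y,z])-T[:3,3])
        print('  then shift units',np.round(dl/.04,3),'mm',np.round(dl*1e3,1))
    print('now',np.round(T[:3,3],4),np.round(o['orientation'],2),'t',round(o['clock'],2),'open',round(o['opening'],4),'F',np.round(o['force'],1))
E
python3 - <<'E'
from h import *
z=np.load('top0.npz'); ci=vision.camera_info('top'); K=ci['camera_matrix']; C=np.linalg.inv(ci['camera_from_world']); p,d=z['p'],z['d']
P=cloud(d,K,C)
h=cv2.cvtColor(p,cv2.COLOR_RGB2HSV).astype(int)
near=lambda c,r:np.hypot(P[...,0]-c[0],P[...,1]-c[1])<r
for n,c,m,zz in (('gasket',(.655,-.134),(h[...,2]<80),.006),('big',(.788,-.294),(h[...,2]<80),.006),('sieve',(.425,-.30),(h[...,1]<60)&(h[...,2]>120),.010),('sieve2',(.39,-.454),(h[...,1]<60)&(h[...,2]>120),.010),('chamber',(.44,.014),(h[...,1]<90),.01),('foot',(.42,.287),(h[...,1]<90)&(P[...,2]<.035),.02),('cap',(.635,.13),h[...,2]<70,.02)):
    mm=(m&near(c,.1)).astype(np.uint8); cn=max(cv2.findContours(mm,0,2)[0],key=cv2.contourArea)
    W=onplane(cn[:,0],zz,K,C)[:,:2]; r=cv2.minAreaRect((W*1000).astype(np.float32)); b=cv2.boxPoints(r); e=b[1]-b[0],b[2]-b[1]; L=max(e,key=np.linalg.norm)
    print(n,np.round(r[0],1),np.round(r[1],1),'axis %.1f'%(np.degrees(np.arctan2(L[1],L[0]))%180))
go(.42,.287,.2,-72)
E
```

```text
gasket [ 653.3 -137.4] [ 53.1 118.9] axis 152.9
big [ 788.2 -290.7] [161.9  75.9] axis 32.9
sieve [ 425.6 -300. ] [121.1  56.1] axis 20.5
sieve2 [ 390.7 -453.2] [121.8  57.9] axis 1.7
chamber [426.9  17.4] [ 59.1 121.9] axis 156.5
foot [421.9 290.9] [167.1  84.1] axis 21.2
cap [635.  129.8] [49.2 48.3] axis 46.0
turn rz total units -6.92 (yaw->-72.0, j6~74)
  then shift units [ 9.414e+00 -1.437e+00  9.000e-03] mm [376.6 -57.5   0.4]
turn rz total units 24.50 (yaw->-252.0, j6~-106)
  then shift units [-9.414e+00  1.437e+00  9.000e-03] mm [-376.6   57.5    0.4]
now [0.249  0.6274 0.2004] [ 180.      0.   -111.64] t 0.9 open 0.0877 F [0.  0.4 0.2]
```

```bash
python3 -m jog '0 0 -1 0 0 0 1; 0 0 -1 0 0 0 1; 0 0 -1 0 0 0 1; 0 0 -1 0 0 0 1; 0 0 -1 0 0 0 1; 0 0 -1 0 0 0 1; 0 0 -1 0 0 0 1; 0 0 -0.4 0 0 0 1'; python3 -c "
from h import *
go(.418,.287,.19,-69)"
```

```text
clock: 1.9
tool_pos: [0.249, 0.6274, 0.2003]
orientation: [-180.0, -0.0, -69.1]
force: [-0.8, -0.2, 0.6]
opening: 0.0876
turn rz total units -0.02 (yaw->-69.0, j6~77)
  then shift units [ 9.458 -0.895  0.259] mm [378.3 -35.8  10.3]
turn rz total units 31.39 (yaw->-249.0, j6~-103)
  then shift units [-9.458  0.895  0.259] mm [-378.3   35.8   10.3]
now [0.249  0.6274 0.2003] [-180.     -0.    -69.12] t 1.9 open 0.0876 F [-0.8 -0.2  0.6]
```

```bash
python3 -m jog '0 0 0 1 -0.1 0 1;0 0 0 1 -0.1 0 1;0 0 0 1 -0.1 0 1;0 0 0 1 -0.1 0 1;0 0 0 1 -0.1 0 1;0 0 0 1 -0.1 0 1;0 0 0 1 -0.1 0 1;0 0 0 1 -0.1 0 1';python3 -m jog '0 0 0 1 -0.1 0 1; 0 0 0 0.4 0 0 1; 0 0 0 0 0 0 1'; python3 -c "
from h import *
snap('wrist','foot1')
go(.418,.287,.19,-69)"
```

```text
clock: 2.9
tool_pos: [0.3928, 0.3383, 0.2006]
orientation: [-180.0, 0.0, -69.2]
force: [-0.0, 0.6, 0.3]
opening: 0.0876
clock: 3.28
tool_pos: [0.4162, 0.2879, 0.2006]
orientation: [-180.0, 0.0, -69.3]
force: [0.5, -0.3, 0.2]
opening: 0.0875
turn rz total units -0.05 (yaw->-69.0, j6~77)
  then shift units [ 0.057 -0.031  0.265] mm [ 2.3 -1.2 10.6]
turn rz total units 31.36 (yaw->-249.0, j6~-103)
  then shift units [-0.057  0.031  0.265] mm [-2.3  1.2 10.6]
now [0.416  0.2887 0.2006] [-1.7997e+02  2.0000e-02 -6.9290e+01] t 3.33 open 0.0879 F [-0.6 -0.6 -0.7]
```

View pics/foot1.png

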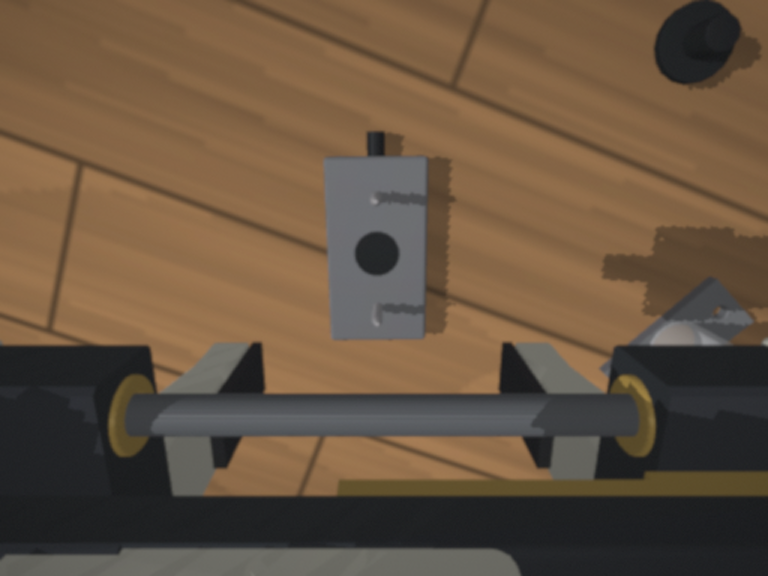

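```bash
cat >> h.py <<'E'
def rectfit(tag,mask,zz,roi=None):
    p,d,K,C=load(tag); m=mask.astype(np.uint8)
    cn=max(cv2.findContours(m,0,cv2.CHAIN_APPROX_NONE)[0],key=cv2.contourArea)
    W=onplane(cn[:,0],zz,K,C)[:,:2]; r=cv2.minAreaRect((W*1000).astype(np.float32)); b=cv2.boxPoints(r); e=b[1]-b[0],b[2]-b[1]; L=max(e,key=np.linalg.norm)
    print('rect',np.round(r[0],1),np.round(r[1],1),'axis %.1f'%(np.degrees(np.arctan2(L[1],L[0]))%180)); return r,cn
E
python3 - <<'E'
from h import *
p,d,K,C=load('foot1'); P=cloud(d,K,C); h=cv2.cvtColor(p,cv2.COLOR_RGB2HSV).astype(int)
near=np.hypot(P[...,0]-.418,P[...,1]-.287)<.11
ft=near&(P[...,2]>.014)&(P[...,2]<.027)&(h[...,1]<90)&(h[...,2]>45)
print('top z',np.median(P[ft][:,2]))
ft=cv2.morphologyEx(ft.astype(np.uint8),cv2.MORPH_OPEN,np.ones((9,9)))
rectfit('foot1',ft,.02)
big=p[80:240,190:310]; cv2.imwrite('pics/foot1z.png',cv2.resize(big[:,:,::-1],(600,800)[:2],interpolation=cv2.INTER_CUBIC)[:,:600] if 0 else cv2.resize(big[:,:,::-1],(450,600),interpolation=cv2.INTER_CUBIC))
# dark disc
dk=(np.hypot(P[...,0]-.418,P[...,1]-.287)<.03)&(h[...,2]<50); cn=max(cv2.findContours(dk.astype(np.uint8),0,1)[0],key=cv2.contourArea)
(c,ax,a)=cv2.fitEllipse(cn); print('disc',c,ax,onplane(c,.02,K,C))
tip=near&(P[...,2]>.045)
n,l,s,ce=cv2.connectedComponentsWithStats(tip.astype(np.uint8))
for i in range(1,n): print(s[i],P[l==i].mean(0), P[l==i][:,2].max())
E
```

```text
top z 0.021341775868681245
rect [417.8 291.8] [149.2  79.6] axis 21.2
disc (259.508056640625, 348.0126647949219) (36.74715042114258, 164.8851318359375) [[0.17413888 0.18757143 0.02      ]]
[54  1  1  1  1] [0.48945125 0.31515453 0.38648947] 0.38648946737757217
[266   0   1   1   1] [0.48945125 0.31515453 0.38648947] 0.38648946737757217
[376   1   1   1   1] [0.48945125 0.31515453 0.38648947] 0.38648946737757217
[402   0   1   1   1] [0.48945125 0.31515453 0.38648947] 0.38648946737757217
[444   0   1   1   1] [0.48945125 0.31515453 0.38648947] 0.38648946737757217
[147   3   1   1   1] [0.48945125 0.31515453 0.38648947] 0.38648946737757217
[109   4   1   1   1] [0.48945125 0.31515453 0.38648947] 0.38648946737757217
[176   5   1   1   1] [0.48945125 0.31515453 0.38648947] 0.38648946737757217
[186   7   1   1   1] [0.48945125 0.31515453 0.38648947] 0.38648946737757217
[94  9  1  1  1] [0.48945125 0.31515453 0.38648947] 0.38648946737757217
[207   9   1   1   1] [0.48945125 0.31515453 0.38648947] 0.38648946737757217
[254   9   1   1   1] [0.48945125 0.31515453 0.38648947] 0.386489467377572
[... 28230 characters left out ...]
7757217
[188 316   1   1   1] [0.48945125 0.31515453 0.38648947] 0.38648946737757217
[258 317   1   1   1] [0.48945125 0.31515453 0.38648947] 0.38648946737757217
[349 317   1   1   1] [0.48945125 0.31515453 0.38648947] 0.38648946737757217
[163 321   1   1   1] [0.48945125 0.31515453 0.38648947] 0.38648946737757217
[184 323   1   1   1] [0.48945125 0.31515453 0.38648947] 0.38648946737757217
[147 325   1   1   1] [0.48945125 0.31515453 0.38648947] 0.38648946737757217
[161 324   1   1   1] [0.48945125 0.31515453 0.38648947] 0.38648946737757217
[175 326   1   1   1] [0.48945125 0.31515453 0.38648947] 0.38648946737757217
[188 326   1   1   1] [0.48945125 0.31515453 0.38648947] 0.38648946737757217
```

View pics/foot1z.png

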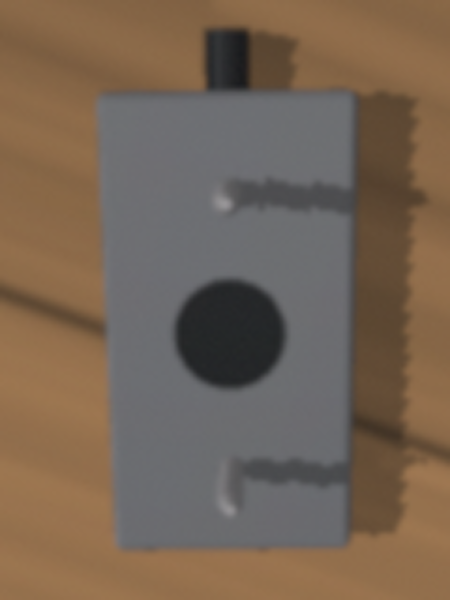

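```bash
python3 -c "
from h import *
p,d,K,C=load('foot1'); print(onplane((251.1,168.6),.02,K,C))
go(.653,-.137,.14,-117.1)"
```

```text
[[0.41656714 0.29143674 0.02      ]]
turn rz total units 8.34 (yaw->-117.1, j6~75)
  then shift units [  6.775 -10.122   1.515] mm [ 271.  -404.9   60.6]
turn rz total units -23.07 (yaw->62.9, j6~-105)
  then shift units [-6.775 10.122  1.515] mm [-271.   404.9   60.6]
now [0.416  0.2887 0.2006] [-1.7997e+02  2.0000e-02 -6.9290e+01] t 3.33 open 0.0879 F [-0.6 -0.6 -0.7]
```

```bash
python3 -m jog '0 0 1 0 0 0 1;0 0 1 0 0 0 1;0 0 1 0 0 0 1;0 0 1 0 0 0 1;0 0 1 0 0 0 1;0 0 1 0 0 0 1;0 0 1 0 0 0 1;0 0 1 0 0 0 1'; python3 -m jog '0 0 0.34 0 0 0 1; 0 0 0 0.66 -1 0.1 1;0 0 0 0.66 -1 0.1 1;0 0 0 0.66 -1 0.1 1;0 0 0 0.66 -1 0.1 1;0 0 0 0.66 -1 0.1 1;0 0 0 0.66 -1 0.1 1;0 0 0 0.66 -1 0.1 1';python3 -m jog '0 0 0 0.66 -1 0.25 1;0 0 0 0.66 -1 0.25 1;0 0 0 0.66 -1 0.2 1; 0 0 0 0.1 -0.1 0.1 1; 0 0 0 0 0 0 1'; python3 -c "
from h import *
snap('wrist','gas1')
go(.653,-.137,.14,-117.1)"
```

```text
clock: 4.32
tool_pos: [0.4155, 0.2898, 0.2003]
orientation: [180.0, 0.0, -115.2]
force: [0.7, -0.7, 0.6]
opening: 0.0877
clock: 5.32
tool_pos: [0.5823, -0.0041, 0.1722]
orientation: [-180.0, 0.0, -116.9]
force: [0.4, 1.0, 0.6]
opening: 0.0873
clock: 5.95
tool_pos: [0.6537, -0.1336, 0.1394]
orientation: [179.9, -0.0, -117.0]
force: [-0.8, 0.5, 0.0]
opening: 0.0875
turn rz total units 0.02 (yaw->-117.1, j6~75)
  then shift units [ 0.095 -0.027  0.002] mm [ 3.8 -1.1  0.1]
turn rz total units -31.40 (yaw->62.9, j6~-105)
  then shift units [-0.095  0.027  0.002] mm [-3.8  1.1  0.1]
now [ 0.6538 -0.1331  0.1401] [ 1.7997e+02 -1.0000e-02 -1.1699e+02] t 6.0 open 0.0877 F [-0.1  0.9 -0.2]
```

View pics/gas1.png

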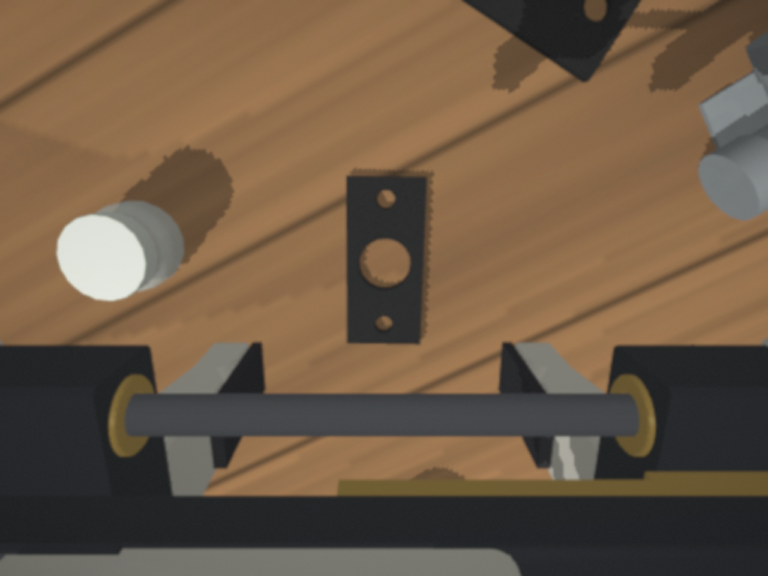

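```bash
cat >> h.py <<'E'
def plate(tag,c,kind,zt,r=.09):
    """kind dark/white; c world guess; zt top height"""
    p,d,K,C=load(tag); P=cloud(d,K,C); v=(d>0)
    g=onplane(np.stack(np.meshgrid(np.arange(512),np.arange(384)),-1).reshape(-1,2),zt,K,C)[:,:2].reshape(384,512,2)
    h=cv2.cvtColor(p,cv2.COLOR_RGB2HSV).astype(int)
    col={'dark':h[...,2]<65,'white':(h[...,1]<70)&(h[...,2]>110),'grey':h[...,1]<80}[kind]
    m=(np.hypot(g[...,0]-c[0],g[...,1]-c[1])<r)&col
    m=cv2.morphologyEx(m.astype(np.uint8),cv2.MORPH_OPEN,np.ones((3,3)))
    r_,cn=rectfit(tag,m,zt)
    # holes
    cs,hi=cv2.findContours(m,cv2.RETR_CCOMP,cv2.CHAIN_APPROX_NONE)
    for q,hh in zip(cs,hi[0]):
        a=cv2.contourArea(q)
        if hh[3]>=0 and a>25:
            mo=cv2.moments(q); u=(mo['m10']/mo['m00'],mo['m01']/mo['m00']); print('hole',np.round(u,1),a,np.round(onplane(u,zt,K,C)[0]*1e3,1))
    return r_
E
python3 - <<'E'
from h import *
r=plate('gas1',(.653,-.137),'dark',.006)
E
```

```text
rect [ 656.8 -136.5] [ 52.8 118.9] axis 152.5
hole [255.7 214.6] 102.5 [ 617.4 -115.6    6. ]
hole [256.5 174.6] 955.5 [ 657.1 -136.6    6. ]
hole [257.2 131.9] 145.5 [ 696.4 -157.3    6. ]
```

```bash
python3 -c "
from h import *
go(.6569,-.1365,.003,-117.6)"
```

```text
turn rz total units 0.11 (yaw->-117.6, j6~74)
  then shift units [ 0.039 -0.109  3.427] mm [  1.6  -4.3 137.1]
turn rz total units -31.31 (yaw->62.4, j6~-106)
  then shift units [-0.039  0.109  3.427] mm [ -1.6   4.3 137.1]
now [ 0.6538 -0.1331  0.1401] [ 1.7997e+02 -1.0000e-02 -1.1699e+02] t 6.0 open 0.0877 F [-0.1  0.9 -0.2]
```

```bash
python3 -m jog '0 0 0.1 0 0 0 1; 0 0 0 0.04 -0.11 1 1; 0 0 0 0 0 1 1; 0 0 0 0 0 1 1; 0 0 0 0 0 0 1'; python3 -c "
from h import *
go(.6569,-.1365,.003,-117.6)"
```

```text
clock: 6.62
tool_pos: [0.6547, -0.1363, 0.018]
orientation: [179.7, -0.1, -117.6]
force: [0.5, 0.3, 0.6]
opening: 0.0873
turn rz total units 0.01 (yaw->-117.6, j6~74)
  then shift units [-0.02  -0.051  0.374] mm [-0.8 -2.  15. ]
turn rz total units -31.41 (yaw->62.4, j6~-106)
  then shift units [0.02  0.051 0.374] mm [ 0.8  2.  15. ]
now [ 0.6547 -0.1363  0.018 ] [ 1.7972e+02 -1.4000e-01 -1.1757e+02] t 6.62 open 0.0873 F [0.5 0.3 0.6]
```

```bash
python3 -m jog '0 0 0 -0.02 -0.05 0.33 1; 0 0 0 0 0 0 1; 0 0 0 0 0 0 1'; python3 -c "
from h import *
go(.6569,-.1365,.003,-117.6)"
```

```text
clock: 7.0
tool_pos: [0.66, -0.1374, 0.0084]
orientation: [-179.9, 0.0, -117.6]
force: [-0.3, 0.3, 0.8]
opening: 0.0877
turn rz total units 0.00 (yaw->-117.6, j6~74)
  then shift units [0.015 0.079 0.134] mm [0.6 3.2 5.4]
turn rz total units -31.41 (yaw->62.4, j6~-106)
  then shift units [-0.015 -0.079  0.134] mm [-0.6 -3.2  5.4]
now [ 0.66   -0.1374  0.0084] [-1.7991e+02  4.0000e-02 -1.1759e+02] t 7.0 open 0.0877 F [-0.3  0.3  0.8]
```

```bash
python3 -m jog '0 0 0 0 0.04 0.1 1; 0 0 0 0 0 0 1; 0 0 0 0 0 0 1; 0 0 0 0 0 0 1'; python3 -c "
from h import *
go(.6569,-.1365,.003,-117.6)"
```

```text
clock: 7.5
tool_pos: [0.6579, -0.1368, 0.0032]
orientation: [-180.0, 0.0, -117.6]
force: [0.1, -0.1, -0.9]
opening: 0.0877
turn rz total units -0.00 (yaw->-117.6, j6~74)
  then shift units [0.005 0.026 0.006] mm [0.2 1.  0.2]
turn rz total units 31.42 (yaw->-297.6, j6~-106)
  then shift units [-0.005 -0.026  0.006] mm [-0.2 -1.   0.2]
now [ 0.6579 -0.1368  0.0032] [-179.99    0.   -117.6 ] t 7.5 open 0.0877 F [ 0.1 -0.1 -0.9]
```

```bash
python3 -m jog '0 0 0 0 0.025 0.01 1; 0 0 0 0 0 0 -1; 0 0 0 0 0 0 -1; 0 0 0 0 0 0 -1; 0 0 0 0 0 0 -1; 0 0 0 0 0 0 -1'
```

```text
clock: 8.25
tool_pos: [0.657, -0.1363, 0.0028]
orientation: [-180.0, -0.0, -117.6]
force: [-0.2, -0.9, 0.4]
opening: 0.0431
```

```bash
python3 -c "
from h import *
o,T=pose(); print(o['opening'],o['force'],o['tool_pos'])
snap('wrist','gas2')
o,T=pose(); print(o['opening'],o['force'],o['tool_pos'])"
```

```text
0.04314982091277926 [-0.16060625 -0.87087152  0.37853683] [ 0.65697431 -0.13628139  0.00277751]
0.03926132529869492 [0.39137834 0.67937962 0.94222211] [ 0.6569639  -0.13630306  0.00276701]
```

View pics/gas2.png

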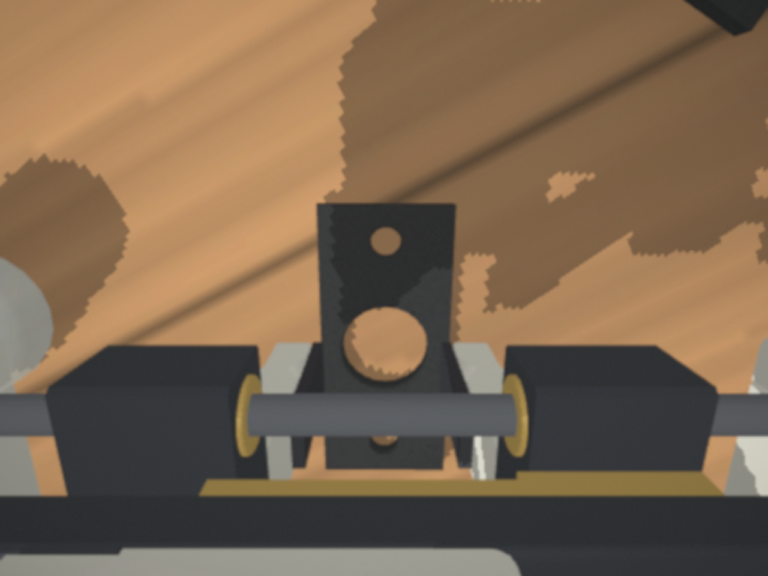

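```bash
python3 -m jog '0 0 0 0 0 0 1;0 0 0 0 0 0 1'; python3 - <<'E'
from h import *
ci=vision.camera_info('wrist')
for t in ('gas1','gas2'):
    p,d,K,C=load(t); P=cloud(d,K,ci['tool_from_camera'])
    for s in (-1,1):
        X=P[...,0]*s
        m=(d>0)&(np.abs(P[...,1])<.02)&(X>.015)&(X<.07)&(P[...,2]>-.06)&(P[...,2]<.006)&(d<.19 if 1 else True)
        Q=P[m]; 
        if len(Q):
            for a in range(-60,6,6):
                q=Q[(Q[:,2]*1e3>=a)&(Q[:,2]*1e3<a+6)]
                if len(q)>3: print(t,s,a,len(q),'x',np.round(np.percentile(q[:,0],[0,50,100])*1e3,1),'y',np.round(np.percentile(q[:,1],[0,50,100])*1e3,1))
o=ctrl.get_obs();print(o['opening'],o['force'])
E
```

```text
clock: 8.55
tool_pos: [0.657, -0.1363, 0.0028]
orientation: [-180.0, 0.0, -117.6]
force: [-0.5, -0.3, 0.1]
opening: 0.0536
gas1 -1 -60 248 x [-63.3 -52.6 -44.7] y [-13.8 -12.9   7.5]
gas1 -1 -54 267 x [-61.4 -51.8 -44.8] y [-13.9 -11.8  -2.8]
gas1 -1 -48 269 x [-61.4 -49.6 -44.8] y [-13.8 -12.2   0.4]
gas1 -1 -42 246 x [-60.9 -48.6 -44.8] y [-13.7 -12.1   3.5]
gas1 -1 -36 202 x [-60.8 -46.6 -44.8] y [-13.7 -11.7   6.5]
gas1 -1 -30 47 x [-49.  -45.3 -45.1] y [-12.   -5.4   7.3]
gas1 1 -60 246 x [42.1 50.  60.1] y [-14.  -13.    6.8]
gas1 1 -54 280 x [42.2 48.9 59. ] y [-13.9 -12.   -3. ]
gas1 1 -48 259 x [42.2 46.7 58.5] y [-14.1 -12.3   0.4]
gas1 1 -42 243 x [42.2 45.9 58.5] y [-13.9 -12.2   4. ]
gas1 1 -36 204 x [42.1 43.9 58.3] y [-13.9 -11.8   6.4]
gas1 1 -30 49 x [42.3 42.7 45.9] y [-12.1  -3.2   7.3]
gas2 -1 -60 207 x [-38.7 -30.5 -22.8] y [-13.8 -13.    8. ]
gas2 -1 -54 216 x [-39.2 -29.8 -22.9] y [-13.8 -12.5  -3.4]
gas2 -1 -48 234 x [-38.8 -28.3 -22.9] y [-13.8 -12.9  -0. ]
gas2 -1 -42 193 x [-38.6 -28.  -22.8] y [-13.8 -12.9   3.8]
gas2 -1 -36 153 x [-38.7 -26.9 -22.9] y [-13.7 -12.7   5.7]
gas2 -1 -30 29 x [-26.6 -23.1 -22.9] y [-12.2  -8.    7.5]
gas2 -1 -6 22 x [-26.7 -19.4 -15.1] y [-19.9 -19.2 -16.7]
gas2 1 -60 208 x [20.  28.  36.1] y [-14.1 -13.1  -6.7]
gas2 1 -54 217 x [20.1 26.9 36. ] y [-13.9 -12.7  -3.5]
gas2 1 -48 236 x [20.1 25.5 36.1] y [-13.9 -12.8   0.2]
gas2 1 -42 186 x [20.1 25.7 35.9] y [-14. -13.   4.]
gas2 1 -36 151 x [20.2 24.2 36.1] y [-13.7 -12.5   5.6]
gas2 1 -30 31 x [20.2 20.5 23.9] y [-12.   -8.5   7.7]
gas2 1 -6 18 x [16.1 22.2 26.5] y [-20.  -18.9 -16.7]
0.05359174143958787 [-0.50464428 -0.30449795  0.11213973]
```

```bash
python3 - <<'E'
from h import *
ci=vision.camera_info('wrist')
for t in ('gas1',):
    p,d,K,C=load(t); P=cloud(d,K,ci['tool_from_camera'])
    for s in (-1,1):
        X=P[...,0]*s
        m=(d>0)&(np.abs(P[...,1])<.03)&(X>.015)&(X<.07)&(P[...,2]>-.06)&(P[...,2]<.03)
        Q=P[m]; 
        for a in range(-60,30,6):
                q=Q[(Q[:,2]*1e3>=a)&(Q[:,2]*1e3<a+6)]
                if len(q)>3: print(t,s,a,len(q),'x',np.round(np.percentile(q[:,0],[0,50,100])*1e3,1),'y',np.round(np.percentile(q[:,1],[0,50,100])*1e3,1))
E
```

```text
gas1 -1 -60 248 x [-63.3 -52.6 -44.7] y [-13.8 -12.9   7.5]
gas1 -1 -54 267 x [-61.4 -51.8 -44.8] y [-13.9 -11.8  -2.8]
gas1 -1 -48 269 x [-61.4 -49.6 -44.8] y [-13.8 -12.2   0.4]
gas1 -1 -42 246 x [-60.9 -48.6 -44.8] y [-13.7 -12.1   3.5]
gas1 -1 -36 202 x [-60.8 -46.6 -44.8] y [-13.7 -11.7   6.5]
gas1 -1 -30 47 x [-49.  -45.3 -45.1] y [-12.   -5.4   7.3]
gas1 1 -60 246 x [42.1 50.  60.1] y [-14.  -13.    6.8]
gas1 1 -54 280 x [42.2 48.9 59. ] y [-13.9 -12.   -3. ]
gas1 1 -48 259 x [42.2 46.7 58.5] y [-14.1 -12.3   0.4]
gas1 1 -42 243 x [42.2 45.9 58.5] y [-13.9 -12.2   4. ]
gas1 1 -36 204 x [42.1 43.9 58.3] y [-13.9 -11.8   6.4]
gas1 1 -30 49 x [42.3 42.7 45.9] y [-12.1  -3.2   7.3]
```

```bash
python3 - <<'E'
from h import *
ci=vision.camera_info('wrist')
p,d,K,C=load('gas1'); P=cloud(d,K,ci['tool_from_camera'])
for u,v in [(168,232),(172,232),(172,245),(150,232),(145,250),(160,290),(150,305),(130,320),(250,276),(250,320)]:
    print((u,v),d[v,u],np.round(P[v,u]*1e3,1))
o=ctrl.get_obs();print(o['opening'],o['force'])
p,d,K,C=load('gas2'); P=cloud(d,K,ci['tool_from_camera'])
for u,v in [(212,232),(211,245),(200,260),(212,300),(205,305),(190,232),(256,150),(256,210)]:
    print((u,v),d[v,u],np.round(P[v,u]*1e3,1))
E
```

```text
(168, 232) 0.16398022 [-47.1 -11.8 -34.2]
(172, 232) 0.16575044 [-45.4 -11.1 -32.6]
(172, 245) 0.16510274 [-45.3  -4.7 -35.1]
(150, 232) 0.1599385 [-55.3 -13.4 -37.9]
(145, 250) 0.14008753 [-50.9 -13.6 -58.6]
(160, 290) 0.08721687 [ -28.1  -26.9 -109.8]
(150, 305) 0.12921157 [-44.9   3.5 -74.9]
(130, 320) 0.11874851 [-49.1   2.4 -85.5]
(250, 276) 0.08485506 [  -2.7  -32.  -110.8]
(250, 320) 0.0779941 [  -2.6  -25.1 -119.9]
0.05359174143958787 [-0.50464428 -0.30449795  0.11213973]
(212, 232) 0.16316515 [-23.7 -12.1 -35. ]
(211, 245) 0.15429735 [-23.   -9.5 -45. ]
(200, 260) 0.13560729 [-25.2 -11.4 -63.9]
(212, 300) 0.21639365 [-30.9  54.8   1. ]
(205, 305) 0.13438663 [-22.8   6.7 -70.4]
(190, 232) 0.16057219 [-34.8 -13.2 -37.4]
(256, 150) 0.18222316 [ -0.5 -50.8  -3.9]
(256, 210) 0.19883104 [ -0.3 -11.4   1.9]
```

```bash
python3 - <<'E'
from h import *
snap('wrist','gas3'); p,d,K,C=load('gas3')
cv2.imwrite('pics/gas3z.png',cv2.resize(p[190:340,150:350,::-1],(800,600),interpolation=cv2.INTER_CUBIC))
p,d,K,C=snap('scene','sc1',False)
cv2.imwrite('pics/sc1z.png',cv2.resize(p[130:250,180:340,::-1],(800,600),interpolation=cv2.INTER_CUBIC))
print(ctrl.get_obs()['opening'])
E
```

```text
0.06150568521998769
```

View pics/gas3z.png

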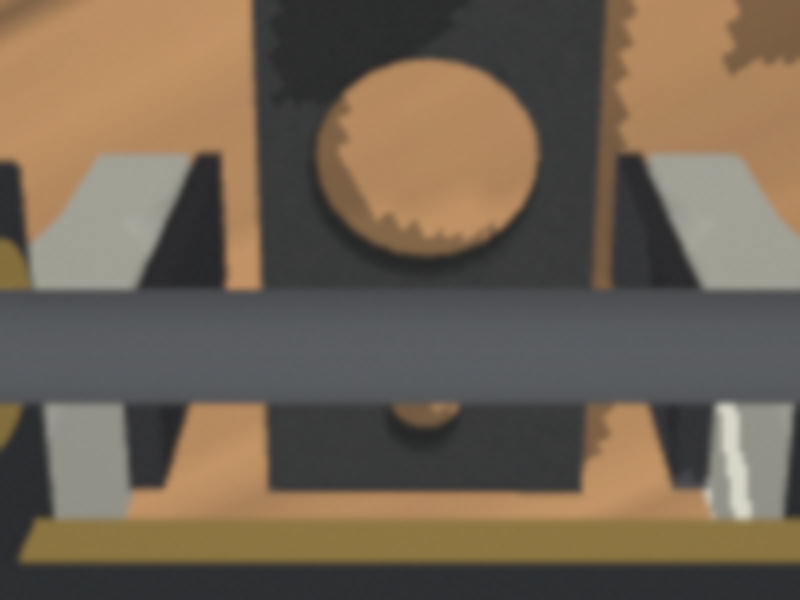

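View pics/sc1z.png

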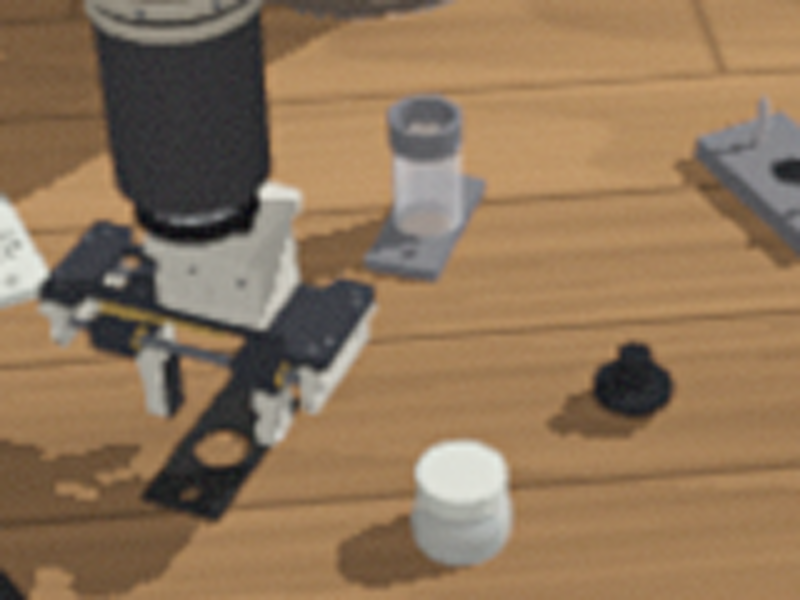

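```bash
python3 - <<'E'
from h import *
p,d,K,C=load('sc1'); P=cloud(d,K,C)
for v in range(203,218): print(v,[np.round(P[v,u]*1e3).tolist() for u in (211,214)],[np.round(P[v+4,u]*1e3).tolist() for u in (233,)])
E
```

```text
203 [[651.0, -174.0, 72.0], [647.0, -165.0, 67.0]] [[1642.0, -82.0, 893.0]]
204 [[656.0, -174.0, 72.0], [642.0, -166.0, 59.0]] [[718.0, -105.0, 102.0]]
205 [[650.0, -175.0, 63.0], [645.0, -166.0, 57.0]] [[720.0, -105.0, 100.0]]
206 [[649.0, -175.0, 58.0], [648.0, -166.0, 56.0]] [[684.0, -107.0, 64.0]]
207 [[649.0, -176.0, 53.0], [648.0, -166.0, 52.0]] [[684.0, -107.0, 60.0]]
208 [[651.0, -176.0, 51.0], [647.0, -167.0, 47.0]] [[686.0, -107.0, 58.0]]
209 [[652.0, -176.0, 48.0], [646.0, -167.0, 42.0]] [[687.0, -107.0, 55.0]]
210 [[651.0, -177.0, 43.0], [646.0, -168.0, 38.0]] [[685.0, -108.0, 49.0]]
211 [[650.0, -177.0, 38.0], [649.0, -168.0, 36.0]] [[684.0, -108.0, 44.0]]
212 [[651.0, -177.0, 34.0], [649.0, -168.0, 32.0]] [[685.0, -108.0, 41.0]]
213 [[614.0, -181.0, -2.0], [648.0, -169.0, 27.0]] [[687.0, -108.0, 39.0]]
214 [[620.0, -181.0, -1.0], [617.0, -172.0, -4.0]] [[687.0, -109.0, 34.0]]
215 [[621.0, -181.0, -4.0], [625.0, -171.0, -2.0]] [[657.0, -110.0, 4.0]]
216 [[629.0, -181.0, -2.0], [632.0, -171.0, -0.0]] [[656.0, -110.0, -2.0]]
217 [[638.0, -181.0, 2.0], [635.0, -171.0, -2.0]] [[661.0, -110.0, -2.0]]
```

```bash
python3 - <<'E'
from h import *
ci=vision.camera_info('wrist')
for t in ('foot1','gas1','gas3','gas2'):
    p,d,K,C=load(t); P=cloud(d,K,ci['tool_from_camera'])
    for s in (-1,1):
        m=(d>0)&(np.abs(P[...,1])<.014)&(P[...,0]*s>.018)&(P[...,0]*s<.07)&(P[...,2]>-.06)&(P[...,2]<-.015)
        print(t,s,np.round(np.sort(P[m][:,2])[-12:]*1e3,1))
E
python3 -m jog '0 0 0 0 0 0.25 1;0 0 0 0 0 0 1;0 0 0 0 0 0 1;0 0 0 0 0 0 1'
```

```text
foot1 -1 [-28.2 -28.2 -28.2 -27.9 -27.9 -27.9 -27.9 -27.8 -27.7 -27.6 -27.1 -26.5]
foot1 1 [-28.5 -28.4 -28.3 -28.2 -28.2 -28.1 -28.1 -28.  -27.9 -27.6 -27.6 -27.5]
gas1 -1 [-28.4 -28.4 -28.3 -28.2 -28.2 -28.  -27.8 -27.8 -27.7 -27.6 -27.4 -27. ]
gas1 1 [-28.5 -28.3 -28.2 -28.2 -28.1 -28.1 -28.1 -28.  -27.9 -27.8 -26.9 -26.7]
gas3 -1 [-28.7 -28.6 -28.6 -28.4 -28.4 -28.2 -28.  -28.  -27.9 -27.5 -27.3 -26.6]
gas3 1 [-28.8 -28.6 -28.5 -28.3 -28.2 -28.1 -28.  -28.  -28.  -28.  -27.8 -26.8]
gas2 -1 [-28.2 -28.2 -28.1 -28.  -27.9 -27.8 -27.5 -27.5 -27.4 -27.4 -27.2 -26.6]
gas2 1 [-28.5 -28.5 -28.4 -28.2 -28.2 -27.9 -27.8 -27.4 -27.1 -26.8 -26.8 -26.7]
clock: 9.15
tool_pos: [0.6571, -0.1363, -0.0072]
orientation: [-180.0, 0.0, -117.6]
force: [0.1, -0.6, -0.3]
opening: 0.0872
```

```bash
python3 -m jog '0 0 0 0 0 0.3 1;0 0 0 0 0 0 1;0 0 0 0 0 0 1;0 0 0 0 0 0.13 1;0 0 0 0 0 0 1;0 0 0 0 0 0 1;0 0 0 0 0 0 1'
```

```text
clock: 10.02
tool_pos: [0.657, -0.1363, -0.0243]
orientation: [-180.0, 0.0, -117.6]
force: [0.0, -0.7, -0.8]
opening: 0.0876
```

```bash
python3 -m jog '0 0 0 0 0 0.035 1;0 0 0 0 0 0 1;0 0 0 0 0 0 -1;0 0 0 0 0 0 -1;0 0 0 0 0 0 -1;0 0 0 0 0 0 -1;0 0 0 0 0 0 -1;0 0 0 0 0 0 -1'
```

```text
clock: 11.02
tool_pos: [0.657, -0.1363, -0.0258]
orientation: [-180.0, -0.0, -117.6]
force: [0.2, -0.9, 1.6]
opening: 0.0535
```

```bash
python3 -m jog '0 0 0 0 0 0 -1;0 0 0 0 0 -0.5 -1;0 0 0 0 0 -1 -1;0 0 0 0 0 -1 -1;0 0 0 0 0 -0.5 -1;0 0 0 0 0 0 -1;0 0 0 0 0 0 -1'; python3 - <<'E'
from h import *
snap('wrist','gas4'); o,T=pose(); print(T[:3,3],o['opening'],o['force'])
E
```

```text
clock: 11.9
tool_pos: [0.6561, -0.1361, 0.093]
orientation: [179.9, -0.0, -117.6]
force: [0.4, -0.4, -0.8]
opening: 0.0533
[ 0.65596948 -0.1362077   0.09263182] 0.053145436726626534 [-0.28275143  0.18238396 -0.61686704]
```

View pics/gas4.png

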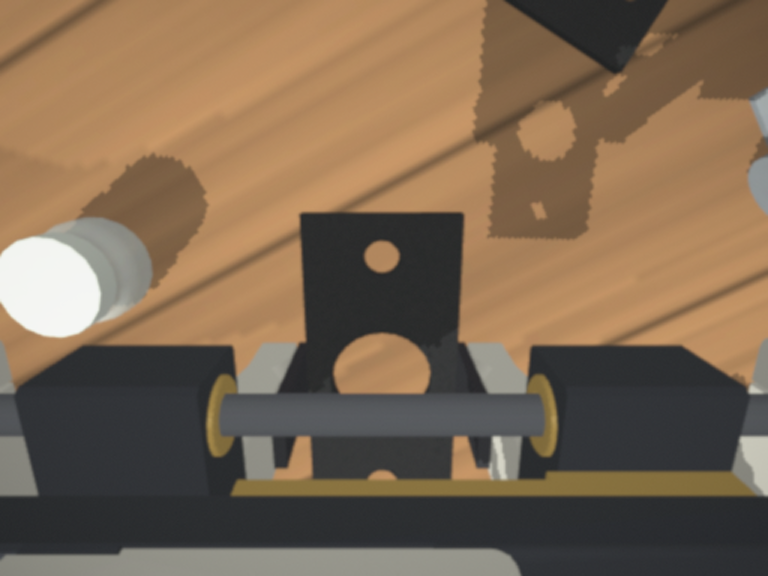

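```bash
cat >> h.py <<'E'
def held(tag,zt,lo,col='dark'):
    """rows of uv -> tool xy of holes in a held plate"""
    ci=vision.camera_info('wrist'); p,d,K,C=load(tag); Tc=ci['tool_from_camera']
    return lambda uv: onplane(uv,zt,K,Tc)*1e3
E
python3 - <<'E'
from h import *
p,d,K,C=load('gas4'); P=cloud(d,K,vision.camera_info('wrist')['tool_from_camera'])
h=cv2.cvtColor(p,cv2.COLOR_RGB2HSV).astype(int)
m=((h[...,2]<62)&(P[...,2]<-.02)&(d>0)); 
print('depth z plate',np.median(P[150:165,215:300,2]),np.median(P[182:210,240:280,2]))
f=held('gas4',-.0315,0)
w=(h[140:200,200:310,2]>=62).astype(np.uint8)
for q in cv2.findContours(w,1,1)[0]:
    a=cv2.contourArea(q)
    if 50<a<2000: mo=cv2.moments(q); u=(mo['m10']/mo['m00']+200,mo['m01']/mo['m00']+140); print(a,u,f(u))
# plate edges left/right at some rows
for v in (150,165,180,200):
    row=h[v,:,2]<62; us=np.where(row[190:330])[0]+190; print(v,us.min(),us.max(),f([(us.min()-.5,v),(us.max()+.5,v)])[:,:2].round(1).tolist())
col=h[:,270,2]<62; v0=np.where(col[100:])[0][0]+100; print('far edge',f((270,v0-.5)))
E
```

```text
depth z plate -0.033193481597821206 -0.03316313206046875
422.0 (254.1101895734597, 170.6216429699842) [[ -1.57642168 -44.36228231 -31.5       ]]
391.5 (260.8254576415496, 158.3303533418476) [[  1.79137288 -50.66576134 -31.5       ]]
150 201 307 [[-28.3, -54.8], [25.0, -54.9]]
165 202 306 [[-28.2, -47.2], [24.9, -47.3]]
180 203 306 [[-28.0, -39.4], [25.3, -39.5]]
200 204 305 [[-28.0, -28.7], [25.3, -28.7]]
far edge [[  6.27981644 -58.57967114 -31.5       ]]
```

```bash
python3 -m jog '0 0 -1 0 0 0 -1;0 0 -1 0 0 0 -1;0 0 -1 0 0 0 -1;0 0 -1 0 0 0 -1;0 0 -1 0 0 0 -1;0 0 -1 0 0 0 -1;0 0 -1 0 0 0 -1;0 0 -1 0 0 0 -1'; python3 -m jog '0 0 -0.5 0 0 0 -1; 0 0 0 0 0 0 -1; 0 0 0 0 0 0 -1'; python3 -c "
from h import *
go(.4179,.2904,.065,-68.8)"
```

```text
clock: 12.95
tool_pos: [0.6561, -0.1363, 0.0925]
orientation: [179.9, 0.0, -71.6]
force: [-0.9, -0.1, -0.5]
opening: 0.0535
clock: 13.32
tool_pos: [0.6566, -0.1363, 0.0933]
orientation: [179.9, 0.0, -69.0]
force: [-0.1, -0.3, -0.0]
opening: 0.0538
turn rz total units -0.03 (yaw->-68.8, j6~76)
  then shift units [-12.103   1.706   0.708] mm [-484.1   68.2   28.3]
turn rz total units 31.39 (yaw->-248.8, j6~-104)
  then shift units [12.103 -1.706  0.708] mm [484.1 -68.2  28.3]
now [ 0.6566 -0.1363  0.0933] [ 1.7993e+02  3.0000e-02 -6.8970e+01] t 13.32 open 0.0538 F [-0.1 -0.3 -0. ]
```

```bash
python3 -m jog '0 0 -0.03 -0.5 0.07 0 -1;0 0 0 -1 0.14 0 -1;0 0 0 -1 0.14 0 -1;0 0 0 -1 0.14 0 -1;0 0 0 -1 0.14 0 -1;0 0 0 -1 0.14 0 -1;0 0 0 -1 0.14 0 -1;0 0 0 -1 0.14 0 -1'; python3 -m jog '0 0 0 -1 0.14 0 -1;0 0 0 -1 0.14 0 -1;0 0 0 -1 0.14 0 -1;0 0 0 -1 0.14 0 -1;0 0 0 -0.6 0.1 0 -1;0 0 0 0 0.14 0 -1;0 0 0 0 0 0 -1;0 0 0 0 0 0 -1'; python3 -c "
from h import *
go(.4179,.2904,.05,-68.8)"
```

```text
clock: 14.32
tool_pos: [0.5077, 0.1295, 0.0943]
orientation: [-180.0, 0.0, -68.7]
force: [0.1, -0.1, -0.4]
opening: 0.0532
clock: 15.32
tool_pos: [0.4126, 0.2874, 0.0942]
orientation: [-180.0, 0.0, -68.8]
force: [0.7, 0.4, -1.1]
opening: 0.0534
turn rz total units 0.00 (yaw->-68.8, j6~76)
  then shift units [-0.023 -0.151  1.106] mm [-0.9 -6.  44.2]
turn rz total units -31.41 (yaw->111.2, j6~-104)
  then shift units [0.023 0.151 1.106] mm [ 0.9  6.  44.2]
now [0.4126 0.2874 0.0942] [-179.99    0.    -68.77] t 15.32 open 0.0534 F [ 0.7  0.4 -1.1]
```

```bash
python3 -m jog '0 0 0 -0.02 -0.15 0.45 -1;0 0 0 0 0 0.45 -1;0 0 0 0 0 0 -1;0 0 0 0 0 0 -1;0 0 0 0 0 0 -1'; python3 -c "
from h import *
snap('wrist','pl1');snap('scene','pl1s')
p=load('pl1s')[0]; cv2.imwrite('pics/pl1sz.png',cv2.resize(p[120:210,290:410,::-1],(800,600),interpolation=cv2.INTER_CUBIC))
go(.4179,.2904,.05,-68.8)"
```

```text
clock: 15.95
tool_pos: [0.4182, 0.2912, 0.059]
orientation: [-179.9, 0.0, -68.7]
force: [-1.1, -0.0, -1.2]
opening: 0.0534
turn rz total units 0.01 (yaw->-68.8, j6~76)
  then shift units [0.015 0.01  0.22 ] mm [0.6 0.4 8.8]
turn rz total units -31.40 (yaw->111.2, j6~-104)
  then shift units [-0.015 -0.01   0.22 ] mm [-0.6 -0.4  8.8]
now [0.418  0.2911 0.0588] [-1.7995e+02  3.0000e-02 -6.8730e+01] t 16.05 open 0.0537 F [ 0.1 -0.3 -0.1]
```

View pics/pl1.png

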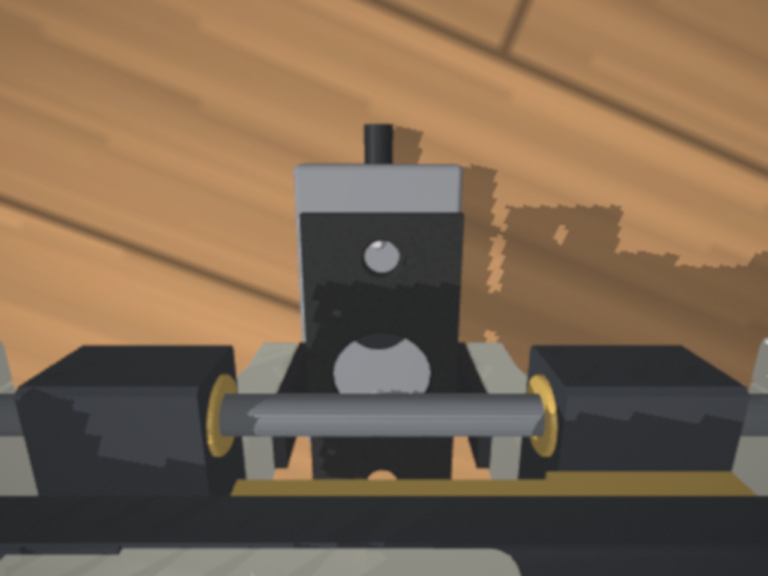

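View pics/pl1sz.png

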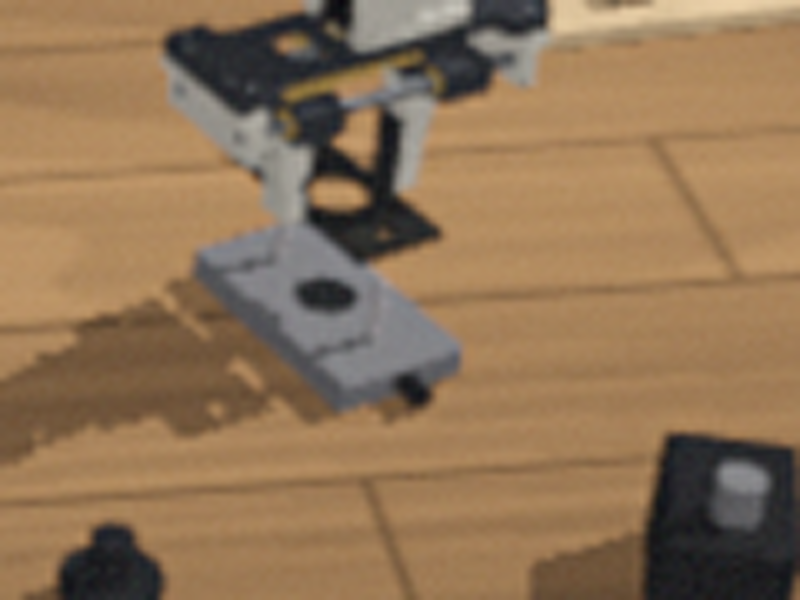

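```bash
python3 - <<'E'
from h import *
p,d,K,C=load('pl1')
cv2.imwrite('pics/pl1z.png',cv2.resize(p[135:210,204:304,::-1],(800,600),interpolation=cv2.INTER_CUBIC))
Tc=vision.camera_info('wrist')['tool_from_camera']; Ti=np.linalg.inv(Tc)
for z in (-.0012,-.0315,.0388):
    for y in (-.045,.045,):
        q=Ti@[-.0014,y,z,1]; print(z,y,(K@q[:3])[:2]/q[2])
E
```

```text
-0.0012 -0.045 [251.01423189 159.73778174]
-0.0012 0.045 [251.26331302 290.1281317 ]
-0.0315 -0.045 [250.46885393 170.36249815]
-0.0315 0.045 [250.83290681 320.04203561]
0.0388 -0.045 [251.51823022 149.91919766]
0.0388 0.045 [251.67825339 261.28912857]
```

View pics/pl1z.png

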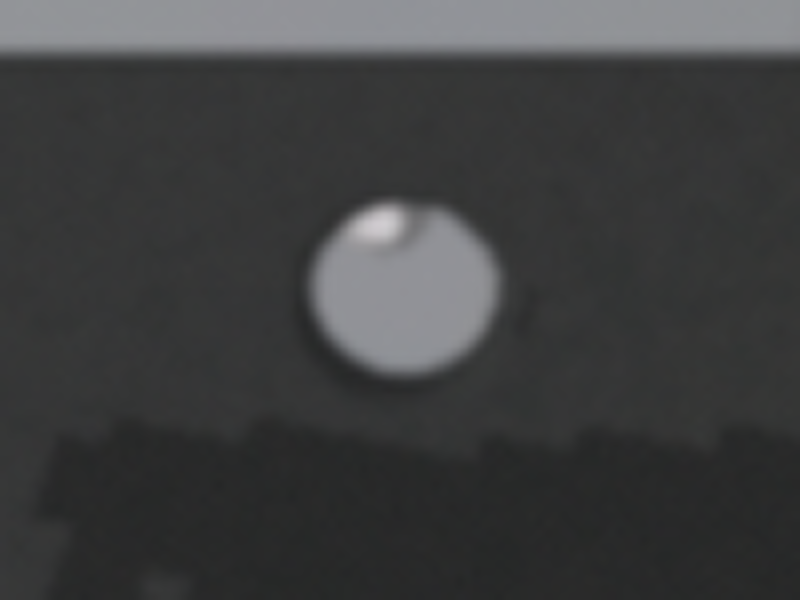

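```bash
python3 - <<'E'
from h import *
f=held('pl1',-.0012,0); print('tip',f((252.6,163.5)))
g=held('pl1',-.0315,0); print('hole',g((254.6,171.0)), held('pl1',-.0285,0)((254.6,171.)))
E
```

```text
tip [[ -0.44677995 -42.70549472  -1.2       ]]
hole [[  0.6988865  -44.67117258 -31.5       ]] [[  0.70564761 -44.01889695 -28.5       ]]
```

```bash
for i in 1 2; do python3 - <<'E'
from h import *
for i in range(2): print(vision.camera_info('wrist')['tool_from_camera'][:3,3]*1e3, vision.camera_info('wrist')['camera_matrix'][0])
for t in ('foot1','gas1','gas4','pl1'): print(t,load(t)[2][0])
E
done
```

```text
[   0.35102918  -78.23058125 -185.84920768] [310.01481802   0.         254.19552197]
[   0.35102918  -78.23058125 -185.84920768] [310.01481802   0.         254.19552197]
foot1 [310.01481802   0.         254.19552197]
gas1 [310.01481802   0.         254.19552197]
gas4 [310.01481802   0.         254.19552197]
pl1 [310.01481802   0.         254.19552197]
[   0.35102918  -78.23058125 -185.84920768] [310.01481802   0.         254.19552197]
[   0.35102918  -78.23058125 -185.84920768] [310.01481802   0.         254.19552197]
foot1 [310.01481802   0.         254.19552197]
gas1 [310.01481802   0.         254.19552197]
gas4 [310.01481802   0.         254.19552197]
pl1 [310.01481802   0.         254.19552197]
```

```bash
sed -i "s/np.savez(tag+'.npz',p=p,d=d,K=K,C=C)/np.savez(tag+'.npz',p=p,d=d,K=K,C=C,T=T)/" h.py; sed -i "s/p,d,K,C=load(tag); Tc=ci\['tool_from_camera'\]/p,d,K,C=load(tag); Tc=np.linalg.inv(np.load(tag+'.npz')['T'])@C/" h.py
python3 -m jog '0 0 0 -0.033 0.05 0.38 -1;0 0 0 0 0 0 -1;0 0 0 0 0 0 -1;0 0 0 0 0 0 -1'; python3 - <<'E'
from h import *
snap('wrist','pl2'); p,d,K,C=load('pl2')
cv2.imwrite('pics/pl2z.png',cv2.resize(p[135:210,204:304,::-1],(800,600),interpolation=cv2.INTER_CUBIC))
go(.4179,.2904,.05,-68.8)
E
```

```text
clock: 16.55
tool_pos: [0.4157, 0.2917, 0.0435]
orientation: [-180.0, 0.0, -68.7]
force: [-0.4, -0.4, 0.1]
opening: 0.0535
turn rz total units 0.01 (yaw->-68.8, j6~76)
  then shift units [ 0.049 -0.04  -0.164] mm [ 2.  -1.6 -6.6]
turn rz total units -31.40 (yaw->111.2, j6~-104)
  then shift units [-0.049  0.04  -0.164] mm [-2.   1.6 -6.6]
now [0.4157 0.2917 0.0434] [-1.7996e+02  2.0000e-02 -6.8730e+01] t 16.6 open 0.0535 F [-0.5 -0.8 -1.5]
```

View pics/pl2z.png

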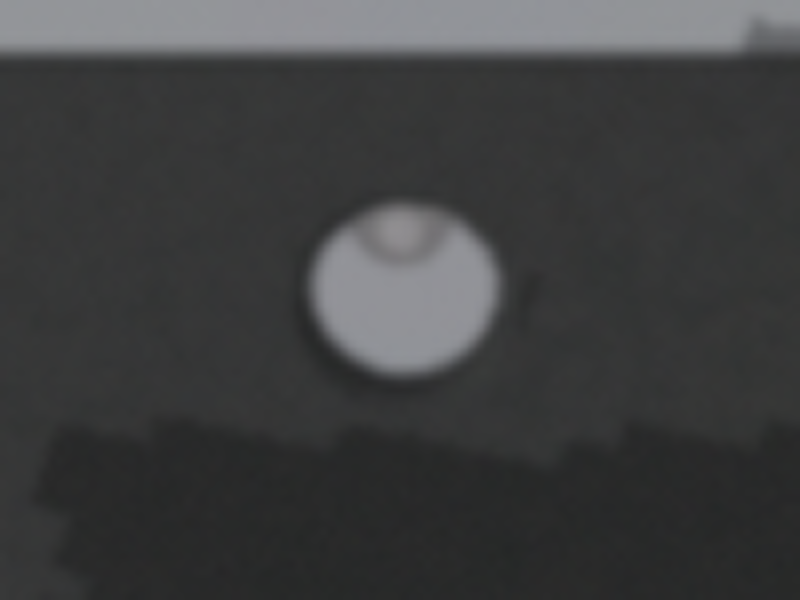

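View pics/pl2.png

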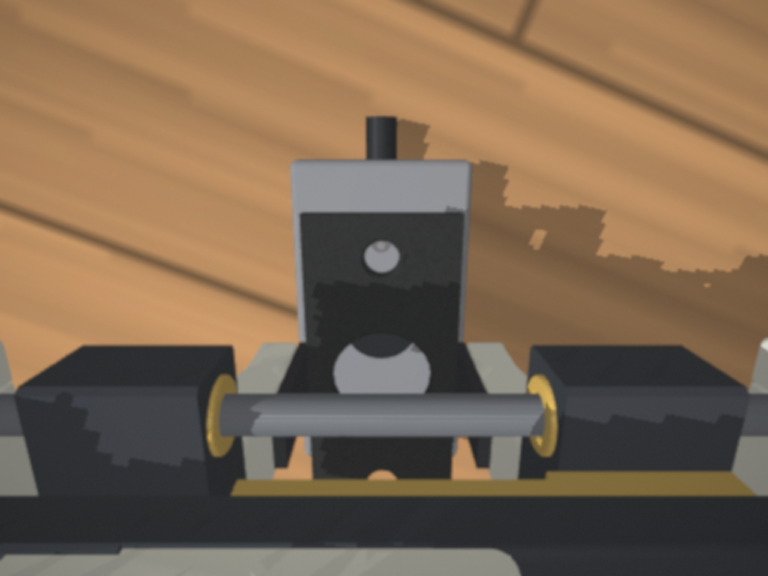

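```bash
python3 - <<'E'
from h import *
print('tip',held('pl2',-.0166,0)((254.4,163.5)))
print('hole',held('pl2',-.0315,0)((254.6,171.0)))
E
```

```text
tip [[  0.61668192 -45.66863439 -16.6       ]]
hole [[  0.69952642 -44.67060653 -31.5       ]]
```

```bash
python3 -m jog '0 0 0 0 -0.022 0.25 -1;0 0 0 0 0 0 -1;0 0 0 0 0 0 -1;0 0 0 0 0 0 -1'; python3 - <<'E'
from h import *
snap('wrist','pl3'); p,d,K,C=load('pl3')
cv2.imwrite('pics/pl3z.png',cv2.resize(p[135:210,204:304,::-1],(800,600),interpolation=cv2.INTER_CUBIC))
go(.4179,.2904,.05,-68.8)
E
```

```text
clock: 17.1
tool_pos: [0.4163, 0.2918, 0.033]
orientation: [-180.0, -0.0, -68.7]
force: [0.6, -0.0, -0.4]
opening: 0.0534
turn rz total units 0.01 (yaw->-68.8, j6~76)
  then shift units [ 0.046 -0.025 -0.424] mm [  1.8  -1.  -17. ]
turn rz total units -31.40 (yaw->111.2, j6~-104)
  then shift units [-0.046  0.025 -0.424] mm [ -1.8   1.  -17. ]
now [0.4163 0.2918 0.033 ] [-179.99    0.    -68.73] t 17.15 open 0.0533 F [ 0.1 -0.2  0. ]
```

View pics/pl3z.png

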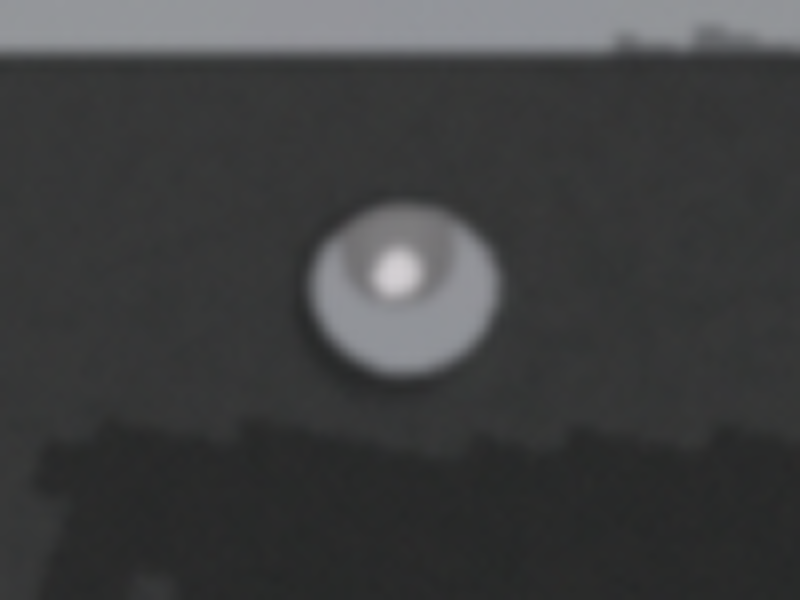

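```bash
python3 - <<'E'
from h import *
print('tip',held('pl3',-.027,0)((253.6,168.75)))
print('hole',held('pl3',-.0315,0)((254.6,171.0)))
E
```

```text
tip [[  0.18653867 -44.88970961 -27.        ]]
hole [[  0.70001276 -44.66957025 -31.5       ]]
```

```bash
python3 -m jog '0 0 0 -0.012 0 0.25 -1;0 0 0 0 0 0.25 -1;0 0 0 0 0 0.25 -1;0 0 0 0 0 0.1 -1;0 0 0 0 0 0 -1;0 0 0 0 0 0 -1;0 0 0 0 0 0 -1'; python3 -c "
from h import *
go(.4160,.2918,-.0055,-68.8)"
```

```text
clock: 18.02
tool_pos: [0.4162, 0.2923, -0.0007]
orientation: [-180.0, 0.0, -68.7]
force: [-0.4, -0.5, -0.5]
opening: 0.0532
turn rz total units 0.01 (yaw->-68.8, j6~76)
  then shift units [0.011 0.01  0.119] mm [0.4 0.4 4.8]
turn rz total units -31.40 (yaw->111.2, j6~-104)
  then shift units [-0.011 -0.01   0.119] mm [-0.4 -0.4  4.8]
now [ 0.4162  0.2923 -0.0007] [-1.7997e+02  2.0000e-02 -6.8730e+01] t 18.02 open 0.0532 F [-0.4 -0.5 -0.5]
```

```bash
python3 -m jog '0 0 0 0 0 0.1 -1;0 0 0 0 0 0 -1;0 0 0 0 0 0 -1;0 0 0 0 0 0 1;0 0 0 0 0 0 1;0 0 0 0 0 0 1;0 0 0 0 0 0 1'; python3 -m jog '0 0 0 0 0 -1 1;0 0 0 0 0 -1 1;0 0 0 0 0 -1 1;0 0 0 0 0 -1 1;0 0 0 0 0 -0.5 1;0 0 0 0 0 0 1;0 0 0 0 0 0 1;0 0 0 0 0 0 1'; python3 -c "
from h import *
snap('wrist','ok1'); P=cloud(*load('ok1')[1:])
r=plate('ok1',(.416,.292),'dark',.026)
go(.425,-.30,.15,-69.5)"
```

```text
clock: 18.9
tool_pos: [0.4161, 0.2921, -0.005]
orientation: [-180.0, -0.0, -68.7]
force: [0.4, -0.0, -0.1]
opening: 0.0858
clock: 19.9
tool_pos: [0.4156, 0.2916, 0.1738]
orientation: [179.9, -0.1, -68.7]
force: [-0.3, -0.2, -0.6]
opening: 0.0876
rect [415.6 290.9] [118.7  53.4] axis 21.4
hole [253.7 134.6] 122.5 [457.5 307.6  26. ]
turn rz total units 0.13 (yaw->-69.5, j6~146)
  then shift units [13.937  4.963  0.598] mm [557.5 198.5  23.9]
turn rz total units -31.28 (yaw->110.5, j6~-34)
  then shift units [-13.937  -4.963   0.598] mm [-557.5 -198.5   23.9]
now [0.4157 0.2917 0.1739] [ 1.7991e+02 -6.0000e-02 -6.8730e+01] t 19.95 open 0.0876 F [ 0.7  0.7 -0.1]
```

View pics/ok1.png

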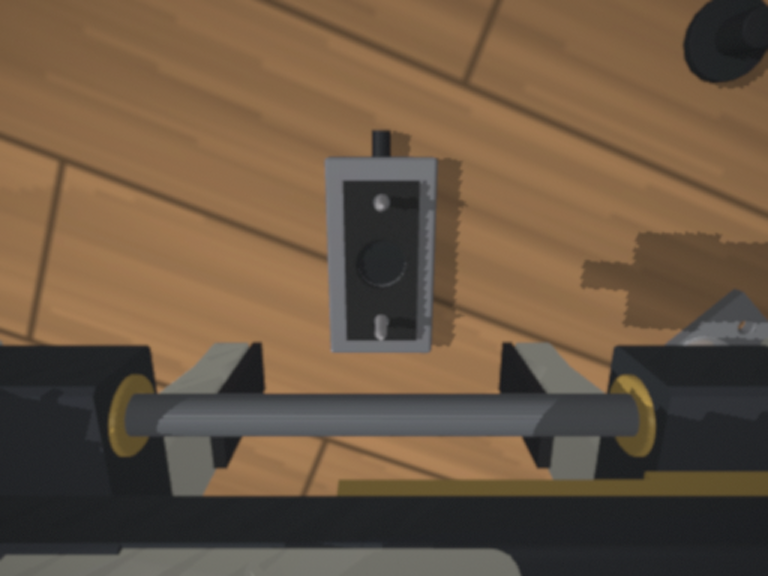

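```bash
python3 -m jog '0 0 0.13 1 0.354 0 1;0 0 0 1 0.354 0 1;0 0 0 1 0.354 0 1;0 0 0 1 0.354 0 1;0 0 0 1 0.354 0 1;0 0 0 1 0.354 0 1;0 0 0 1 0.354 0 1;0 0 0 1 0.354 0 1'; python3 -m jog '0 0 0 1 0.354 0 1;0 0 0 1 0.354 0 1;0 0 0 1 0.354 0 1;0 0 0 1 0.354 0.2 1;0 0 0 1 0.354 0.3 1;0 0 0 0.94 0.34 0.3 1;0 0 0 0 0 0 1;0 0 0 0 0 0 1'; python3 -m jog '0 0 0 0 0 0 1;0 0 0 0 0 0 1';  python3 -c "
from h import *
snap('wrist','si1')
r=plate('si1',(.425,-.30),'white',.01)
go(.425,-.30,.13,-69.5)"
```

```text
clock: 20.95
tool_pos: [0.4224, -0.0486, 0.1746]
orientation: [180.0, -0.0, -69.5]
force: [0.4, 0.4, 0.5]
opening: 0.0875
clock: 21.95
tool_pos: [0.4266, -0.2993, 0.1424]
orientation: [179.9, 0.0, -69.5]
force: [-0.2, 1.4, 0.2]
opening: 0.0877
clock: 22.2
tool_pos: [0.4274, -0.2987, 0.1434]
orientation: [-180.0, -0.0, -69.4]
force: [1.3, 0.1, -0.0]
opening: 0.0878
rect [ 428.3 -299.9] [121.7  56.1] axis 20.6
hole [254.1 217.9] 56.5 [ 386.7 -314.7   10. ]
hole [254.4 135.4] 94.5 [ 470.6 -283.3   10. ]
turn rz total units 0.02 (yaw->-69.5, j6~146)
  then shift units [0.009 0.066 0.335] mm [ 0.4  2.6 13.4]
turn rz total units -31.40 (yaw->110.5, j6~-34)
  then shift units [-0.009 -0.066  0.335] mm [-0.4 -2.6 13.4]
now [ 0.4273 -0.2987  0.1434] [-1.7996e+02 -3.0000e-02 -6.9410e+01] t 22.25 open 0.0875 F [-0.8 -0.3 -0. ]
```

View pics/si1.png

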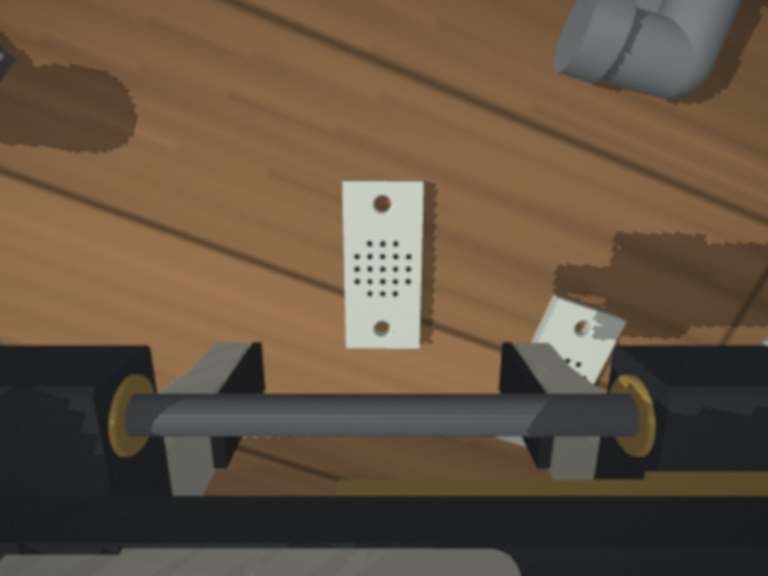

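```bash
python3 -c "
from h import *
go(.4289,-.2983,-.0245,-69.4)"
```

```text
turn rz total units -0.00 (yaw->-69.4, j6~145)
  then shift units [ 4.000e-03 -4.100e-02  4.198e+00] mm [ 1.000e-01 -1.600e+00  1.679e+02]
turn rz total units 31.41 (yaw->-249.4, j6~-35)
  then shift units [-4.000e-03  4.100e-02  4.198e+00] mm [-1.000e-01  1.600e+00  1.679e+02]
now [ 0.4273 -0.2987  0.1434] [-1.7996e+02 -3.0000e-02 -6.9410e+01] t 22.25 open 0.0875 F [-0.8 -0.3 -0. ]
```

```bash
python3 -m jog '0 0 0 0 -0.04 1 1;0 0 0 0 0 1 1;0 0 0 0 0 1 1;0 0 0 0 0 0.7 1;0 0 0 0 0 0.3 1;0 0 0 0 0 0 1;0 0 0 0 0 0 1;0 0 0 0 0 0 1'; python3 -c "
from h import *
go(.4289,-.2983,-.0245,-69.4)"
```

```text
clock: 23.25
tool_pos: [0.4294, -0.299, -0.0159]
orientation: [-179.9, -0.1, -69.5]
force: [0.3, 0.5, 0.2]
opening: 0.0875
turn rz total units -0.01 (yaw->-69.4, j6~145)
  then shift units [-0.021  0.004  0.216] mm [-0.9  0.2  8.6]
turn rz total units 31.40 (yaw->-249.4, j6~-35)
  then shift units [ 0.021 -0.004  0.216] mm [ 0.9 -0.2  8.6]
now [ 0.4294 -0.299  -0.0159] [-1.799e+02 -7.000e-02 -6.947e+01] t 23.25 open 0.0875 F [0.3 0.5 0.2]
```

```bash
python3 -m jog '0 0 0 -0.01 0 0.2 1;0 0 0 0 0 0 1;0 0 0 0 0 0 1;0 0 0 0 0 0 -1;0 0 0 0 0 0 -1;0 0 0 0 0 0 -1;0 0 0 0 0 0 -1;0 0 0 0 0 0 -1';python3 -m jog '0 0 0 0 0 0 -1;0 0 0 0 0 0 -1'
```

```text
clock: 24.25
tool_pos: [0.4284, -0.2985, -0.025]
orientation: [-180.0, -0.0, -69.5]
force: [-0.3, 0.2, 0.9]
opening: 0.0531
clock: 24.5
tool_pos: [0.4284, -0.2984, -0.025]
orientation: [-180.0, -0.0, -69.5]
force: [0.0, -0.2, -0.1]
opening: 0.0535
```

```bash
python3 -m jog '0 0 0 0 0 -0.5 -1;0 0 0 0 0 -1 -1;0 0 0 0 0 -1 -1;0 0 0 0 0 -1 -1;0 0 0 0 0 -0.7 -1;0 0 0 0 0 0 -1;0 0 0 0 0 0 -1;0 0 0 0 0 0 -1'; python3 - <<'E'
from h import *
snap('wrist','si2'); p,d,K,C=load('si2')
cv2.imwrite('pics/si2z.png',cv2.resize(p[135:285,154:354,::-1],(800,600),interpolation=cv2.INTER_CUBIC))
go(.4161,.2921,.15,-68.7)
E
```

```text
clock: 25.5
tool_pos: [0.4276, -0.2982, 0.1418]
orientation: [179.9, 0.1, -69.5]
force: [-0.3, -0.1, -0.2]
opening: 0.0536
turn rz total units -0.14 (yaw->-68.7, j6~76)
  then shift units [-13.855  -5.09   -0.203] mm [-554.2 -203.6   -8.1]
turn rz total units 31.28 (yaw->-248.7, j6~-104)
  then shift units [13.855  5.09  -0.203] mm [554.2 203.6  -8.1]
now [ 0.4277 -0.2982  0.1419] [ 1.7991e+02  7.0000e-02 -6.9480e+01] t 25.55 open 0.0536 F [ 0.4 -0.  -1. ]
```

View pics/si2z.png

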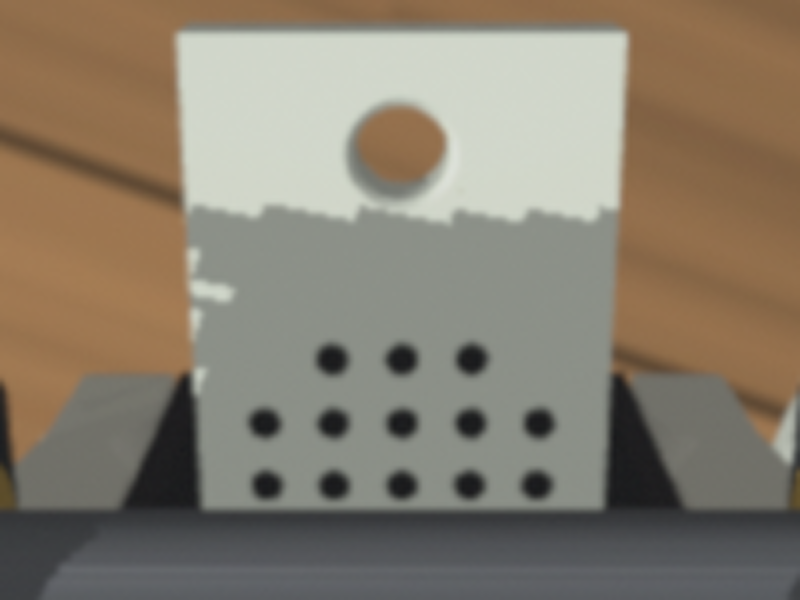

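```bash
python3 - <<'E'
from h import *
print('sieve hole',held('si2',-.035,0)((254.,172.5)),'edge',held('si2',-.035,0)((254.,135+31/4)))
print('gasket hole',held('pl3',-.0315,0)((254.6,171.0)),'edge',held('pl3',-.0315,0)((254.6,135+55/8)))
E
```

```text
sieve hole [[  0.3604296  -44.67055808 -35.        ]] edge [[  0.34853744 -59.39404799 -35.        ]]
gasket hole [[  0.70001276 -44.66957025 -31.5       ]] edge [[  0.6801223 -59.3857526 -31.5      ]]
```

```bash
python3 -m jog '0 0 -0.14 -0.5 -0.18 0 -1;0 0 0 -1 -0.367 0 -1;0 0 0 -1 -0.367 0 -1;0 0 0 -1 -0.367 0 -1;0 0 0 -1 -0.367 0 -1;0 0 0 -1 -0.367 0 -1;0 0 0 -1 -0.367 0 -1;0 0 0 -1 -0.367 0 -1'; python3 -m jog '0 0 0 -1 -0.367 0 -1;0 0 0 -1 -0.367 0 -1;0 0 0 -1 -0.367 0 -1;0 0 0 -1 -0.367 0 -1;0 0 0 -1 -0.367 0 -1;0 0 0 -1 -0.367 0 -1;0 0 0 -0.36 -0.14 0 -1;0 0 0 0 0 0 -1'; python3 -m jog '0 0 0 0 0 1 -1;0 0 0 0 0 0.9 -1;0 0 0 0 0 0 -1;0 0 0 0 0 0 -1;0 0 0 0 0 0 -1'; python3 -c "
from h import *
go(.4161,.2921,.0335,-68.7)"
```

```text
clock: 26.55
tool_pos: [0.4215, 0.0223, 0.1425]
orientation: [180.0, -0.0, -68.7]
force: [0.7, -0.9, -1.1]
opening: 0.0535
clock: 27.55
tool_pos: [0.4164, 0.2924, 0.1421]
orientation: [179.9, -0.1, -68.6]
force: [-0.2, -0.6, -0.9]
opening: 0.0535
clock: 28.18
tool_pos: [0.4175, 0.2927, 0.0686]
orientation: [-179.9, 0.1, -68.7]
force: [0.4, 0.8, -0.4]
opening: 0.0535
turn rz total units 0.00 (yaw->-68.7, j6~76)
  then shift units [0.001 0.039 0.877] mm [ 0.1  1.6 35.1]
turn rz total units -31.41 (yaw->111.3, j6~-104)
  then shift units [-0.001 -0.039  0.877] mm [-0.1 -1.6 35.1]
now [0.4175 0.2927 0.0686] [-1.7987e+02  8.0000e-02 -6.8680e+01] t 28.18 open 0.0535 F [ 0.4  0.8 -0.4]
```

Descend to just above the pins (bottom ≈ 63 mm → TCP 0.038) and settle.

```bash
python3 -m jog '0 0 0 0 0.02 0.7 -1;0 0 0 0 0 0 -1;0 0 0 0 0 0 -1;0 0 0 0 0 0 -1;0 0 0 0 0 0 -1'; python3 - <<'E'
from h import *
snap('wrist','si3'); p,d,K,C=load('si3')
cv2.imwrite('pics/si3z.png',cv2.resize(p[135:210,204:304,::-1],(800,600),interpolation=cv2.INTER_CUBIC))
go(.4161,.2921,.0335,-68.7)
E
```

```text
clock: 28.8
tool_pos: [0.4163, 0.2922, 0.0396]
orientation: [-179.9, 0.0, -68.7]
force: [0.4, -0.1, -0.8]
opening: 0.0538
turn rz total units 0.01 (yaw->-68.7, j6~76)
  then shift units [-0.002  0.001  0.15 ] mm [-0.1  0.   6. ]
turn rz total units -31.41 (yaw->111.3, j6~-104)
  then shift units [ 0.002 -0.001  0.15 ] mm [ 0.1 -0.   6. ]
now [0.4162 0.292  0.0395] [-1.7996e+02  3.0000e-02 -6.8670e+01] t 28.85 open 0.0535 F [ 0.6 -0.1 -0.7]
```

View pics/si3z.png

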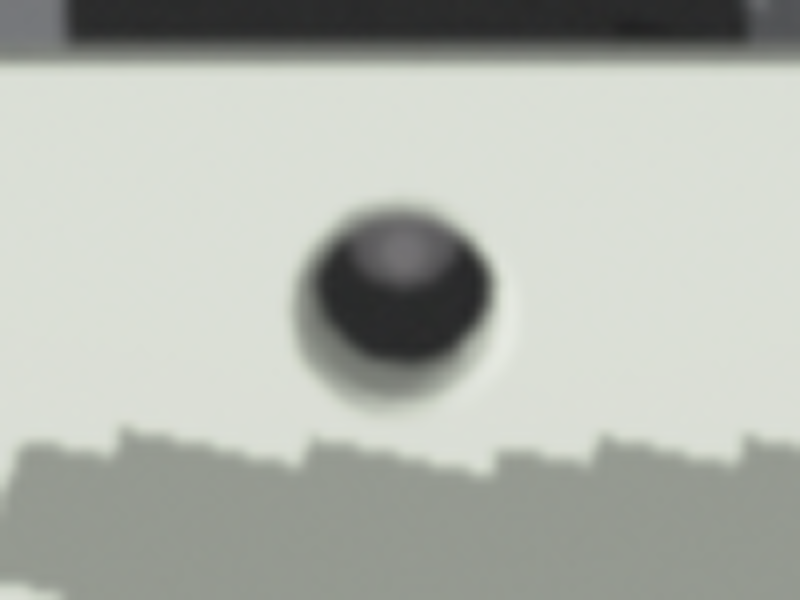

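```bash
python3 -m jog '0 0 0 0 0 0.25 -1;0 0 0 0 0 0.25 -1;0 0 0 0 0 0.25 -1;0 0 0 0 0 0.17 -1;0 0 0 0 0 0 -1;0 0 0 0 0 0 -1;0 0 0 0 0 0 -1'; python3 -c "
from h import *
go(.4161,.2921,.001,-68.7)"
```

```text
clock: 29.72
tool_pos: [0.416, 0.2918, 0.0022]
orientation: [-180.0, 0.0, -68.7]
force: [-0.1, 0.1, -0.5]
opening: 0.0538
turn rz total units 0.00 (yaw->-68.7, j6~76)
  then shift units [-0.005 -0.004  0.03 ] mm [-0.2 -0.2  1.2]
turn rz total units -31.41 (yaw->111.3, j6~-104)
  then shift units [0.005 0.004 0.03 ] mm [0.2 0.2 1.2]
now [0.416  0.2918 0.0022] [-1.7999e+02  1.0000e-02 -6.8680e+01] t 29.73 open 0.0538 F [-0.1  0.1 -0.5]
```

```bash
python3 -m jog '0 0 0 0 0 0.02 -1;0 0 0 0 0 0 1;0 0 0 0 0 0 1;0 0 0 0 0 0 1;0 0 0 0 0 0 1;0 0 0 0 0 -1 1;0 0 0 0 0 -1 1;0 0 0 0 0 -1 1'; python3 -m jog '0 0 0 0 0 -1 1;0 0 0 0 0 -1 1;0 0 1 0 0 0 1;0 0 1 0 0 0 1;0 0 1 0 0 0 1;0 0 1 0 0 0 1;0 0 1 0 0 0 1;0 0 1 0 0 0 1'; python3 -m jog '0 0 0.8 0 0 0 1'; python3 -c "
from h import *
snap('wrist','ok2')
go(.427,.017,.2,-113.5)"
```

```text
clock: 30.72
tool_pos: [0.4159, 0.2916, 0.1226]
orientation: [180.0, -0.0, -68.7]
force: [1.1, 0.1, -0.4]
opening: 0.0876
clock: 31.72
tool_pos: [0.4159, 0.2917, 0.2013]
orientation: [180.0, -0.0, -103.2]
force: [0.9, -0.3, 0.2]
opening: 0.0873
clock: 31.85
tool_pos: [0.4159, 0.2916, 0.2013]
orientation: [180.0, -0.0, -107.8]
force: [-0.1, -0.7, 0.6]
opening: 0.0876
turn rz total units 0.96 (yaw->-113.5, j6~64)
  then shift units [ 6.186 -2.993  0.033] mm [ 247.4 -119.7    1.3]
turn rz total units -30.46 (yaw->66.5, j6~-116)
  then shift units [-6.186  2.993  0.033] mm [-247.4  119.7    1.3]
now [0.4159 0.2917 0.2013] [ 1.7999e+02 -1.0000e-02 -1.0801e+02] t 31.9 open 0.0877 F [-1.2  0.1 -0.4]
```

View pics/ok2.png

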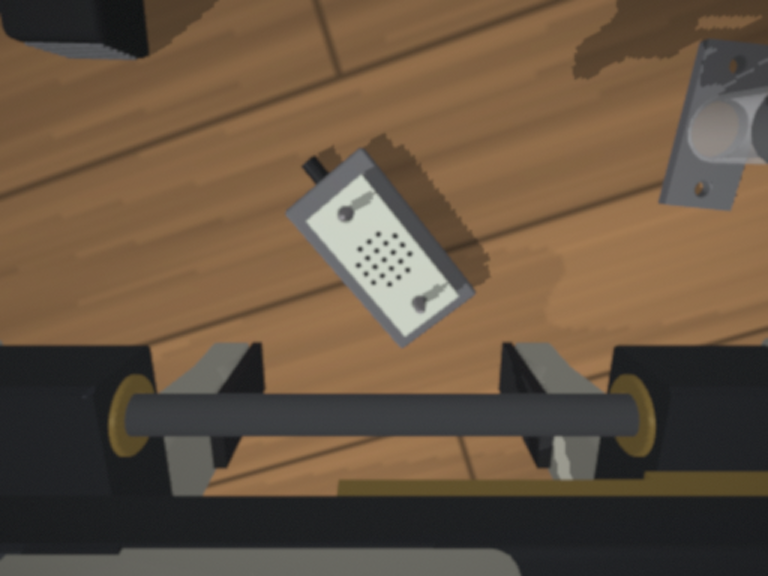

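```bash
python3 -m jog '0 0 0.8 0 0 0 1; 0 0 0 0.885 -0.43 0 1;0 0 0 0.885 -0.43 0 1;0 0 0 0.885 -0.43 0 1;0 0 0 0.885 -0.43 0 1;0 0 0 0.885 -0.43 0 1;0 0 0 0.885 -0.43 0 1;0 0 0 0.885 -0.43 0 1'; python3 -m jog '0 0 0 0 0 0 1;0 0 0 0 0 0 1;0 0 0 0 0 0 1'; python3 -c "
from h import *
snap('wrist','ch1')
go(.427,.017,.2,-113.5)"
```

```text
clock: 32.9
tool_pos: [0.4336, 0.0156, 0.2016]
orientation: [-180.0, 0.0, -112.1]
force: [0.8, -1.0, -0.1]
opening: 0.0875
clock: 33.28
tool_pos: [0.4338, 0.0175, 0.2014]
orientation: [-180.0, 0.0, -112.1]
force: [-0.1, 0.3, -0.3]
opening: 0.0874
turn rz total units 0.24 (yaw->-113.5, j6~64)
  then shift units [0.081 0.149 0.033] mm [3.2 5.9 1.3]
turn rz total units -31.18 (yaw->66.5, j6~-116)
  then shift units [-0.081 -0.149  0.033] mm [-3.2 -5.9  1.3]
now [0.4337 0.0176 0.2013] [ 180.     -0.   -112.13] t 33.33 open 0.0877 F [ 0.8 -0.5 -0.2]
```

View pics/ch1.png

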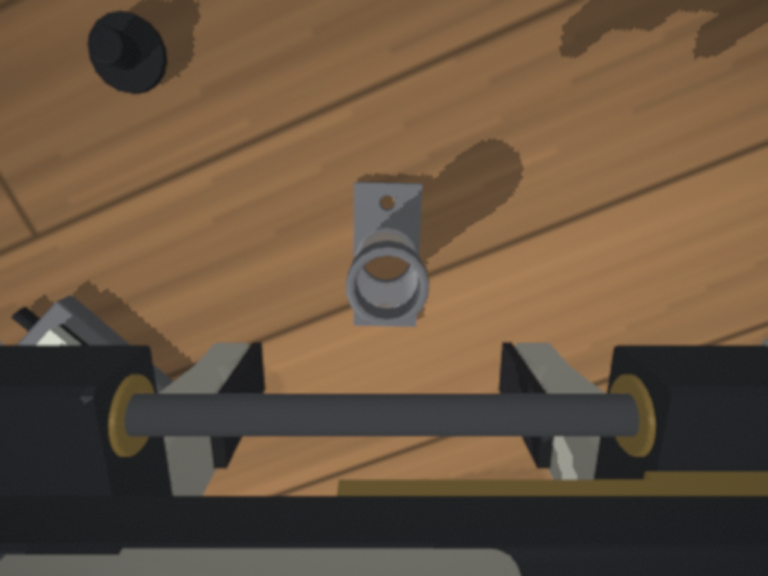

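```bash
python3 - <<'E'
from h import *
p,d,K,C=load('ch1')
cv2.imwrite('pics/ch1z.png',cv2.resize(p[115:222,218:303,::-1],(476,599),interpolation=cv2.INTER_CUBIC))
h=cv2.cvtColor(p,cv2.COLOR_RGB2HSV).astype(int); P=cloud(d,K,C)
m=((d>0)&(P[...,2]>.085)&(P[...,2]<.115)&(np.hypot(P[...,0]-.43,P[...,1]-.017)<.06)).astype(np.uint8)
m=cv2.morphologyEx(m,cv2.MORPH_CLOSE,np.ones((3,3)))
cn=max(cv2.findContours(m,0,1)[0],key=cv2.contourArea); W=onplane(cn[:,0],.1,K,C)[:,:2]*1e3
c,r=cv2.minEnclosingCircle(W.astype(np.float32)); e=cv2.fitEllipse(W.astype(np.float32)); print('collar',c,r,e)
g=(h[...,1]<75)
for v in (124,128,145,150,155):
    us=np.where(g[v,225:300])[0]+225; print(v,us.min(),us.max(),onplane([(us.min()-.5,v),(us.max()+.5,v)],.01,K,C)[:,:2].round(4).tolist())
T=np.load('ch1.npz')['T']; print(np.linalg.inv(T)@np.r_[np.array(c)/1e3,.1,1]*1e3)
E
```

```text
collar (430.2197570800781, 16.302078247070312) 28.03838348388672 ((430.208251953125, 16.271717071533203), (52.370765686035156, 55.31293869018555), 70.98887634277344)
124 236 281 [[0.4918, 0.0193], [0.4712, -0.0314]]
128 236 281 [[0.4875, 0.0212], [0.4669, -0.0298]]
145 236 280 [[0.4689, 0.0291], [0.4484, -0.0215]]
150 236 280 [[0.4633, 0.0315], [0.4427, -0.0193]]
155 236 279 [[0.4577, 0.0339], [0.4374, -0.016]]
[   2.52255812    2.85787373  101.377814   1000.        ]
```

View pics/ch1z.png

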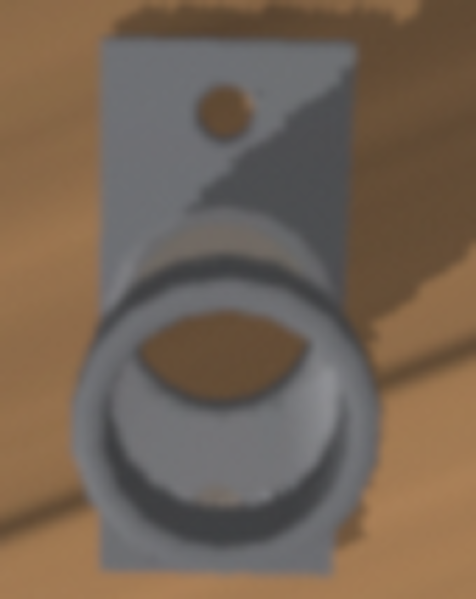

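```bash
python3 - <<'E'
from h import *
p,d,K,C=load('ch1')
H=onplane((258,134.8),.01,K,C)[0]; R_=onplane((258.5,188.6),.1,K,C)[0]; print(H,R_)
a=np.radians(156.2); print('centre from hole',H[:2]*1e3+45*np.array([np.cos(a),np.sin(a)]))
go(.4292,.0170,.09,-113.8)
E
```

```text
[ 0.46996623 -0.00076057  0.01      ] [0.43107141 0.0155304  0.1       ]
centre from hole [428.79304564  17.39897203]
turn rz total units 0.29 (yaw->-113.8, j6~64)
  then shift units [0.059 0.098 2.783] mm [  2.4   3.9 111.3]
turn rz total units -31.12 (yaw->66.2, j6~-116)
  then shift units [-0.059 -0.098  2.783] mm [ -2.4  -3.9 111.3]
now [0.4337 0.0176 0.2013] [ 180.     -0.   -112.13] t 33.33 open 0.0877 F [ 0.8 -0.5 -0.2]
```

```bash
python3 -c "
from h import *
go(.4305,.0173,.051,-113.8)"; python3 -m jog '0 0 0.29 0 0 0 1;0 0 0 0.02 0.08 0.5 1;0 0 0 0 0 0 1;0 0 0 0 0 0 1;0 0 0 0 0 0 1'; python3 -c "
from h import *
go(.4305,.0173,.051,-113.8)"
```

```text
turn rz total units 0.29 (yaw->-113.8, j6~64)
  then shift units [0.039 0.071 3.758] mm [  1.6   2.8 150.3]
turn rz total units -31.12 (yaw->66.2, j6~-116)
  then shift units [-0.039 -0.071  3.758] mm [ -1.6  -2.8 150.3]
now [0.4337 0.0176 0.2013] [ 180.     -0.   -112.13] t 33.33 open 0.0877 F [ 0.8 -0.5 -0.2]
clock: 33.95
tool_pos: [0.431, 0.0176, 0.182]
orientation: [-180.0, 0.0, -113.9]
force: [0.5, -0.2, -0.3]
opening: 0.0874
turn rz total units -0.01 (yaw->-113.8, j6~64)
  then shift units [0.013 0.009 3.276] mm [  0.5   0.3 131. ]
turn rz total units 31.40 (yaw->-293.8, j6~-116)
  then shift units [-0.013 -0.009  3.276] mm [ -0.5  -0.3 131. ]
now [0.431  0.0176 0.182 ] [-1.7995e+02  4.0000e-02 -1.1388e+02] t 33.95 open 0.0874 F [ 0.5 -0.2 -0.3]
```

```bash
python3 -m jog '0 0 0 0 0 1 1;0 0 0 0 0 1 1;0 0 0 0 0 0.8 1;0 0 0 0 0 0.4 1;0 0 0 0 0 0 1;0 0 0 0 0 0 1;0 0 0 0 0 0 1;0 0 0 0 0 0 1'; python3 -c "
from h import *
snap('wrist','ch2')
go(.4305,.0173,.051,-113.8)"
```

```text
clock: 34.95
tool_pos: [0.4309, 0.0176, 0.054]
orientation: [-179.9, 0.1, -113.9]
force: [-0.8, 0.2, -0.1]
opening: 0.0873
turn rz total units -0.01 (yaw->-113.8, j6~64)
  then shift units [0.01  0.004 0.072] mm [0.4 0.2 2.9]
turn rz total units 31.40 (yaw->-293.8, j6~-116)
  then shift units [-0.01  -0.004  0.072] mm [-0.4 -0.2  2.9]
now [0.4308 0.0176 0.0539] [-1.7996e+02  5.0000e-02 -1.1388e+02] t 35.0 open 0.0877 F [ 0.5 -1.1  0. ]
```

View pics/ch2.png

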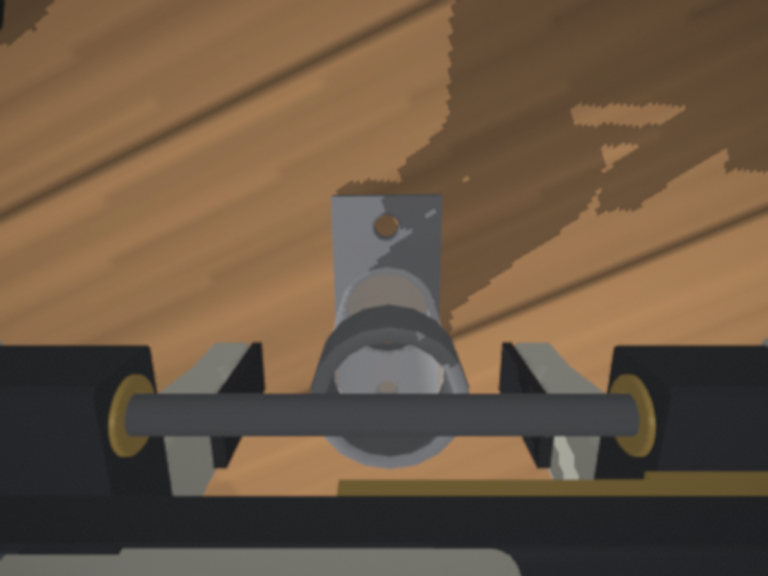

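```bash
python3 -m jog '0 0 0 0.035 0 0.05 1;0 0 0 0 0 0 1;0 0 0 0 0 0 -1;0 0 0 0 0 0 -1;0 0 0 0 0 0 -1;0 0 0 0 0 0 -1;0 0 0 0 0 0 -1;0 0 0 0 0 0 -1'; python3 -m jog '0 0 0 0 0 0 -1;0 0 0 0 0 -0.5 -1;0 0 0 0 0 -1 -1;0 0 0 0 0 -0.5 -1;0 0 0 0 0 0 -1;0 0 0 0 0 0 -1;0 0 0 0 0 0 -1'; python3 -c "
from h import *
snap('wrist','ch3')
go(.4161,.2921,.051,-68.7)"
```

```text
clock: 36.0
tool_pos: [0.4299, 0.0161, 0.0513]
orientation: [180.0, -0.0, -113.9]
force: [-0.1, -1.3, -0.4]
opening: 0.054
clock: 36.88
tool_pos: [0.4292, 0.0159, 0.1302]
orientation: [179.9, -0.1, -113.9]
force: [-0.1, -0.3, -1.6]
opening: 0.0539
turn rz total units -7.89 (yaw->-68.7, j6~76)
  then shift units [-6.554 -2.201  1.984] mm [-262.1  -88.    79.4]
turn rz total units 23.53 (yaw->-248.7, j6~-104)
  then shift units [6.554 2.201 1.984] mm [262.1  88.   79.4]
now [0.4293 0.0159 0.1304] [ 1.7993e+02 -8.0000e-02 -1.1389e+02] t 36.92 open 0.0541 F [-0.3 -0.5 -2.3]
```

View pics/ch3.png

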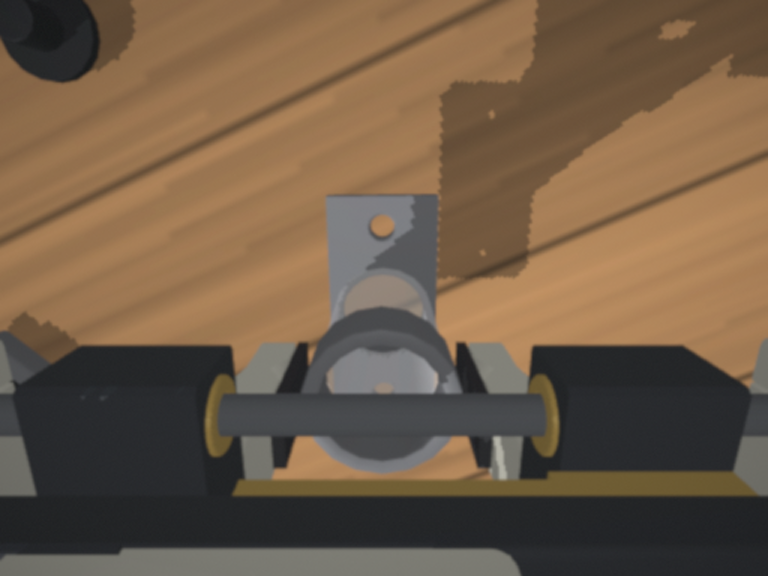

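```bash
python3 - <<'E'
from h import *
p,d,K,C=load('ch3')
cv2.imwrite('pics/ch3z.png',cv2.resize(p[120:195,204:304,::-1],(800,600),interpolation=cv2.INTER_CUBIC))
f=held('ch3',.0413,0); h=cv2.cvtColor(p,cv2.COLOR_RGB2HSV).astype(int); g=h[...,1]<75
for v in (134,138,145,160,170,180):
    us=np.where(g[v,210:300])[0]+210; a=f([(us.min()-.5,v),(us.max()+.5,v)])[:,:2].round(1); print(v,us.min(),us.max(),a.tolist())
us=h[100:180,235,1]<75; v0=100+np.where(us)[0][0]; print('edge',f((235,v0-.5)))
q=(h[140:162,244:266,1]>=75).astype(np.uint8); mo=cv2.moments(max(cv2.findContours(q,0,1)[0],key=cv2.contourArea)); u=(mo['m10']/mo['m00']+244,mo['m01']/mo['m00']+140); print(u,f(u))
E
```

```text
134 217 292 [[-28.6, -55.8], [26.3, -55.8]]
138 217 291 [[-28.7, -52.9], [25.7, -53.0]]
145 217 291 [[-28.9, -47.8], [25.9, -47.9]]
160 218 291 [[-28.5, -36.8], [26.3, -36.8]]
170 219 291 [[-28.0, -29.2], [26.5, -29.3]]
180 219 290 [[-28.3, -21.5], [26.0, -21.6]]
edge [[-15.20386138 -58.97796955  41.3       ]]
(254.34193548387097, 150.1752688172043) [[ -1.25422842 -44.07454313  41.3       ]]
```

View pics/ch3z.png

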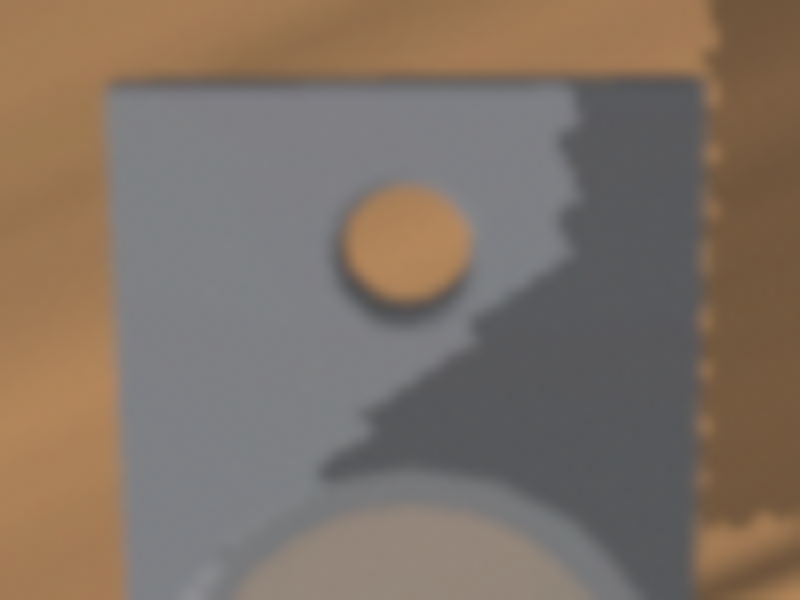

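```bash
python3 -m jog '0 0 -1 0 0 -0.2 -1;0 0 -1 0 0 0 -1;0 0 -1 0 0 0 -1;0 0 -1 0 0 0 -1;0 0 -1 0 0 0 -1;0 0 -1 0 0 0 -1;0 0 -1 0 0 0 -1;0 0 -0.89 0 0 0 -1'; python3 -m jog '0 0 0 -0.45 -0.15 0 -1;0 0 0 -0.9 -0.3 0 -1;0 0 0 -0.9 -0.3 0 -1;0 0 0 -0.9 -0.3 0 -1;0 0 0 -0.9 -0.3 0 -1;0 0 0 -0.9 -0.3 0 -1;0 0 0 -0.9 -0.3 0 -1;0 0 0 -0.45 -0.15 0 -1'; python3 -m jog '0 0 0 0 0 0 -1;0 0 0 0 0 0 -1;0 0 0 0 0 0 -1'; python3 -c "
from h import *
go(.4168,.2922,.115,-68.7)"
```

```text
clock: 37.92
tool_pos: [0.4296, 0.016, 0.1386]
orientation: [179.9, -0.0, -68.5]
force: [-0.2, 0.2, -1.0]
opening: 0.0539
clock: 38.92
tool_pos: [0.4162, 0.2829, 0.1385]
orientation: [179.9, -0.0, -68.6]
force: [-0.5, -1.0, -2.1]
opening: 0.0542
clock: 39.3
tool_pos: [0.4165, 0.2805, 0.1393]
orientation: [180.0, -0.0, -68.7]
force: [-0.3, 0.2, -1.2]
opening: 0.054
turn rz total units -0.00 (yaw->-68.7, j6~76)
  then shift units [-0.271 -0.113  0.608] mm [-10.8  -4.5  24.3]
turn rz total units 31.41 (yaw->-248.7, j6~-104)
  then shift units [0.271 0.113 0.608] mm [10.8  4.5 24.3]
now [0.4165 0.2805 0.1393] [ 1.7999e+02 -1.0000e-02 -6.8730e+01] t 39.3 open 0.054 F [-0.3  0.2 -1.2]
```

```bash
python3 -m jog '0 0 0 -0.27 -0.11 0.4 -1;0 0 0 0 0 0 -1;0 0 0 0 0 0 -1;0 0 0 0 0 0 -1;0 0 0 0 0 0 -1'; python3 - <<'E'
from h import *
snap('wrist','ch4'); p,d,K,C=load('ch4')
cv2.imwrite('pics/ch4z.png',cv2.resize(p[120:195,204:304,::-1],(800,600),interpolation=cv2.INTER_CUBIC))
go(.4168,.2922,.115,-68.7)
E
```

```text
clock: 39.92
tool_pos: [0.4168, 0.2931, 0.1236]
orientation: [-180.0, 0.0, -68.7]
force: [-0.2, -0.7, -1.0]
opening: 0.0541
turn rz total units 0.00 (yaw->-68.7, j6~76)
  then shift units [0.022 0.008 0.215] mm [0.9 0.3 8.6]
turn rz total units -31.41 (yaw->111.3, j6~-104)
  then shift units [-0.022 -0.008  0.215] mm [-0.9 -0.3  8.6]
now [0.4168 0.2931 0.1236] [-1.7998e+02  1.0000e-02 -6.8680e+01] t 39.98 open 0.0537 F [-0.9 -0.7 -1.8]
```

View pics/ch4z.png

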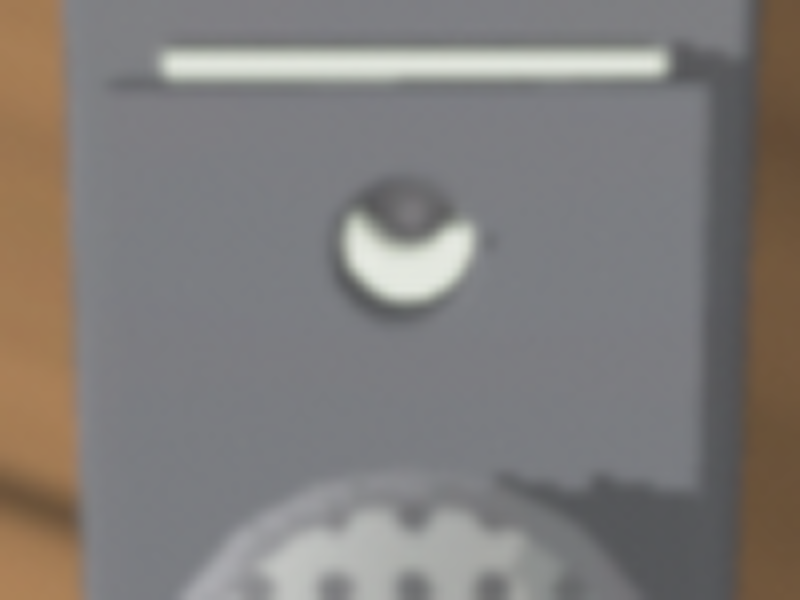

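```bash
python3 - <<'E'
from h import *
print('tip',held('ch4',.0636,0)((255.25,146.6)),'hole',held('ch4',.0413,0)((204+407/8,120+249/8)))
E
```

```text
tip [[  1.41155286 -44.00261038  63.6       ]] hole [[  1.04801651 -43.74389439  41.3       ]]
```

```bash
python3 -m jog '0 0 0 0.012 0 0.25 -1;0 0 0 0 0 0.1 -1;0 0 0 0 0 0 -1;0 0 0 0 0 0 -1;0 0 0 0 0 0 -1'; python3 -c "
from h import *
go(.4165,.2922,.0873,-68.7)"
```

```text
clock: 40.6
tool_pos: [0.417, 0.2928, 0.1095]
orientation: [-180.0, 0.0, -68.7]
force: [-0.6, 0.8, -1.9]
opening: 0.0543
turn rz total units 0.00 (yaw->-68.7, j6~76)
  then shift units [0.009 0.016 0.556] mm [ 0.4  0.6 22.2]
turn rz total units -31.41 (yaw->111.3, j6~-104)
  then shift units [-0.009 -0.016  0.556] mm [-0.4 -0.6 22.2]
now [0.417  0.2928 0.1095] [-1.7998e+02  1.0000e-02 -6.8670e+01] t 40.6 open 0.0543 F [-0.6  0.8 -1.9]
```

```bash
python3 -m jog '0 0 0 0 0 0.25 -1;0 0 0 0 0 0.2 -1;0 0 0 0 0 0.07 -1;0 0 0 0 0 0 -1;0 0 0 0 0 0 -1;0 0 0 0 0 0 -1'; python3 -c "
from h import *
snap('wrist','ch5');go(.4165,.2922,.0873,-68.7)"
```

```text
clock: 41.35
tool_pos: [0.417, 0.2928, 0.0888]
orientation: [-180.0, 0.0, -68.7]
force: [0.8, -0.4, -2.1]
opening: 0.0539
turn rz total units 0.00 (yaw->-68.7, j6~76)
  then shift units [0.009 0.016 0.037] mm [0.4 0.6 1.5]
turn rz total units -31.41 (yaw->111.3, j6~-104)
  then shift units [-0.009 -0.016  0.037] mm [-0.4 -0.6  1.5]
now [0.4169 0.2928 0.0888] [-1.7998e+02  1.0000e-02 -6.8670e+01] t 41.4 open 0.054 F [ 0.7  0.  -2.6]
```

View pics/ch5.png

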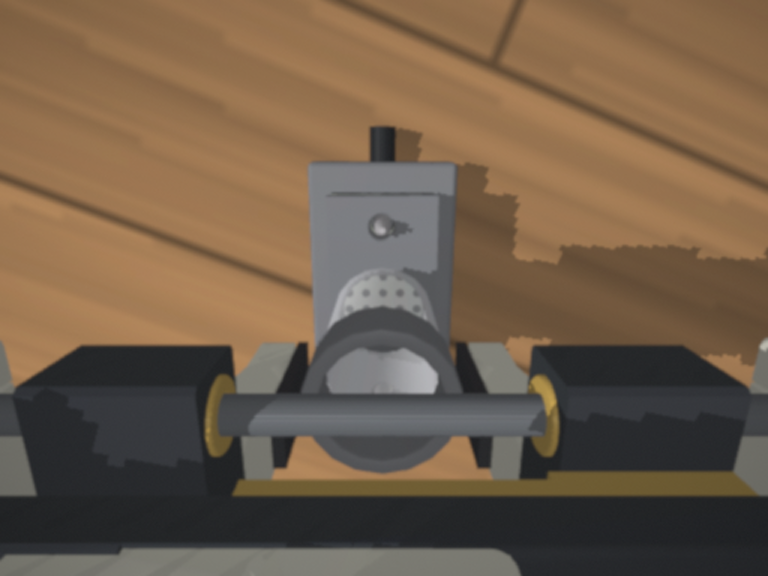

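Flange is over both pins, about 1.5 mm above the sieve. Lower, release, rise.

```bash
python3 -m jog '0 0 0 0 0 0.03 -1;0 0 0 0 0 0 -1;0 0 0 0 0 0 -1;0 0 0 0 0 0 1;0 0 0 0 0 0 1;0 0 0 0 0 0 1;0 0 0 0 0 0 1;0 0 0 0 0 -0.3 1'; python3 -m jog '0 0 0 0 0 -1 1;0 0 0 0 0 -1 1;0 0 0 0 0 -1 1;0 0 0 0 0 -0.7 1;0 0 0 0 0 0 1;0 0 0 0 0 0 1;0 0 0 0 0 0 1;0 0 0 0 0 0 1'; python3 -c "
from h import *
print(vision.camera_info('wrist')['tool_from_camera'][:3,3])
snap('wrist','ch6');go(.635,.130,.2,-68.7)"
```

```text
clock: 42.4
tool_pos: [0.4164, 0.2921, 0.0991]
orientation: [179.9, -0.1, -68.7]
force: [0.7, 0.3, 0.4]
opening: 0.0875
clock: 43.4
tool_pos: [0.4167, 0.2924, 0.2466]
orientation: [179.9, -0.0, -68.7]
force: [0.1, 0.5, 0.2]
opening: 0.0879
[ 0.00035572 -0.07822693 -0.18585412]
turn rz total units 0.00 (yaw->-68.7, j6~100)
  then shift units [ 5.766 -3.609  1.169] mm [ 230.6 -144.4   46.8]
turn rz total units -31.41 (yaw->111.3, j6~-80)
  then shift units [-5.766  3.609  1.169] mm [-230.6  144.4   46.8]
now [0.4167 0.2924 0.2468] [ 1.7994e+02 -4.0000e-02 -6.8670e+01] t 43.45 open 0.0872 F [ 0.  -0.5  0.8]
```

View pics/ch6.png

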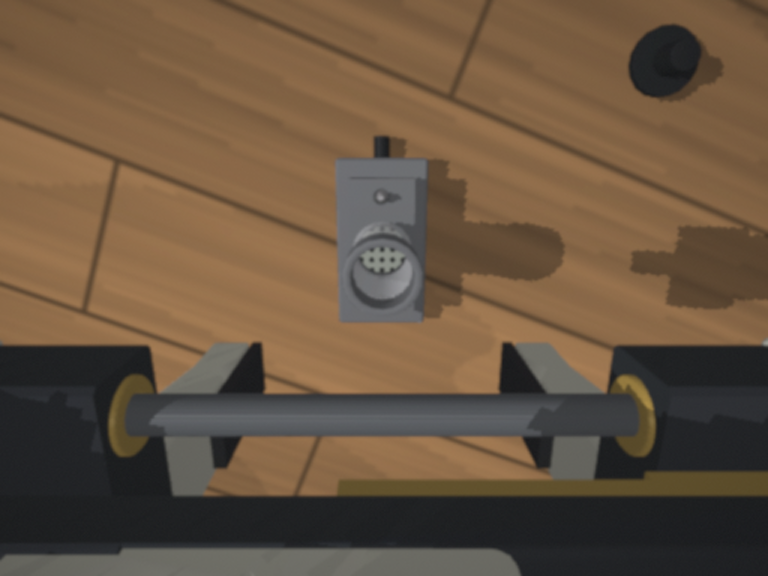

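```bash
python3 -m jog '0 0 0 0.96 -0.6 0.2 1;0 0 0 0.96 -0.6 0.3 1;0 0 0 0.96 -0.6 0.5 1;0 0 0 0.96 -0.6 0.5 1;0 0 0 0.96 -0.6 0.7 1;0 0 0 0.96 -0.6 0.7 1;0 0 0 0 0 0 1;0 0 0 0 0 0 1'; python3 -m jog '0 0 0 0 0 0 1;0 0 0 0 0 0 1'; python3 -c "
from h import *
snap('wrist','cap1');go(.635,.130,.05,-68.7)"
```

```text
clock: 44.45
tool_pos: [0.6347, 0.1301, 0.1309]
orientation: [179.9, -0.0, -68.7]
force: [-0.0, 0.9, 0.5]
opening: 0.0876
clock: 44.7
tool_pos: [0.6347, 0.1313, 0.1326]
orientation: [-179.9, 0.0, -68.6]
force: [-0.4, -0.3, -0.5]
opening: 0.0879
turn rz total units 0.02 (yaw->-68.7, j6~100)
  then shift units [0.032 0.005 2.061] mm [ 1.3  0.2 82.4]
turn rz total units -31.40 (yaw->111.3, j6~-80)
  then shift units [-0.032 -0.005  2.061] mm [-1.3 -0.2 82.4]
now [0.6347 0.1312 0.1324] [-1.7991e+02  1.0000e-02 -6.8610e+01] t 44.75 open 0.0874 F [ 0.5 -0.8  0.5]
```

View pics/cap1.png

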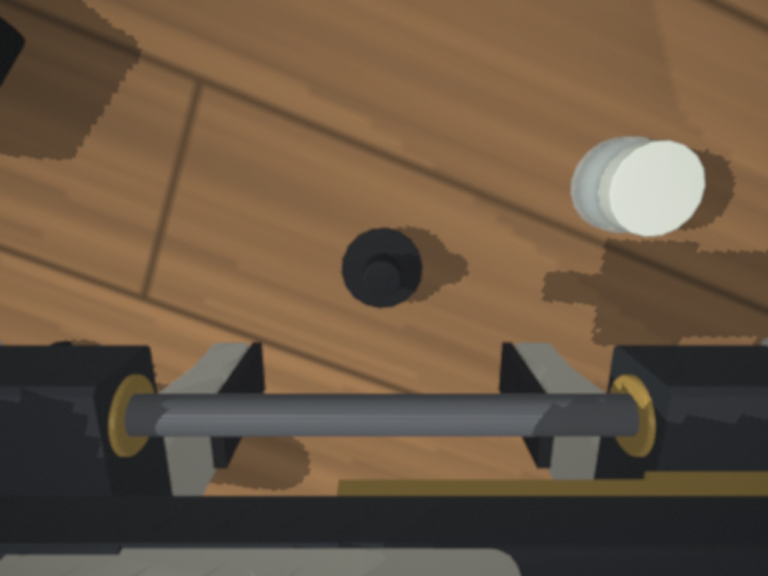

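```bash
python3 - <<'E'
from h import *
p,d,K,C=load('cap1'); h=cv2.cvtColor(p,cv2.COLOR_RGB2HSV).astype(int)
m=np.zeros(h.shape[:2],np.uint8); m[140:215,215:300]=(h[140:215,215:300,2]<62)
m=cv2.morphologyEx(m,cv2.MORPH_OPEN,np.ones((5,5)))
cn=max(cv2.findContours(m,0,1)[0],key=cv2.contourArea); W=onplane(cn[:,0],.02,K,C)[:,:2]*1e3
print(cv2.minEnclosingCircle(W.astype(np.float32)),cv2.fitEllipse(W.astype(np.float32)))
c=cv2.fitEllipse(W.astype(np.float32))[0]
go(c[0]/1e3,c[1]/1e3,-.004,-68.7)
E
```

```text
((640.3775024414062, 132.44696044921875), 26.5939998626709) ((640.3705444335938, 132.53762817382812), (51.18522262573242, 51.662689208984375), 88.2602310180664)
turn rz total units 0.02 (yaw->-68.7, j6~100)
  then shift units [ 0.021 -0.143  3.411] mm [  0.8  -5.7 136.4]
turn rz total units -31.40 (yaw->111.3, j6~-80)
  then shift units [-0.021  0.143  3.411] mm [ -0.8   5.7 136.4]
now [0.6347 0.1312 0.1324] [-1.7991e+02  1.0000e-02 -6.8610e+01] t 44.75 open 0.0874 F [ 0.5 -0.8  0.5]
```

```bash
python3 -m jog '0 0 0 0 -0.15 0.8 1;0 0 0 0 0 1 1;0 0 0 0 0 0.7 1;0 0 0 0 0 0.3 1;0 0 0 0 0 0 1;0 0 0 0 0 0 1;0 0 0 0 0 0 1;0 0 0 0 0 0 1'; python3 -c "
from h import *
snap('wrist','cap2');go(.6405,.1325,-.004,-68.7)"
```

```text
clock: 45.75
tool_pos: [0.6408, 0.1327, 0.0202]
orientation: [-179.9, 0.0, -68.7]
force: [-0.4, -0.6, -1.1]
opening: 0.0877
turn rz total units 0.00 (yaw->-68.7, j6~100)
  then shift units [0.003 0.005 0.6  ] mm [ 0.1  0.2 24. ]
turn rz total units -31.41 (yaw->111.3, j6~-80)
  then shift units [-0.003 -0.005  0.6  ] mm [-0.1 -0.2 24. ]
now [0.6406 0.1327 0.02  ] [-1.7995e+02  1.0000e-02 -6.8670e+01] t 45.8 open 0.0874 F [-1.  -1.6  0. ]
```

View pics/cap2.png

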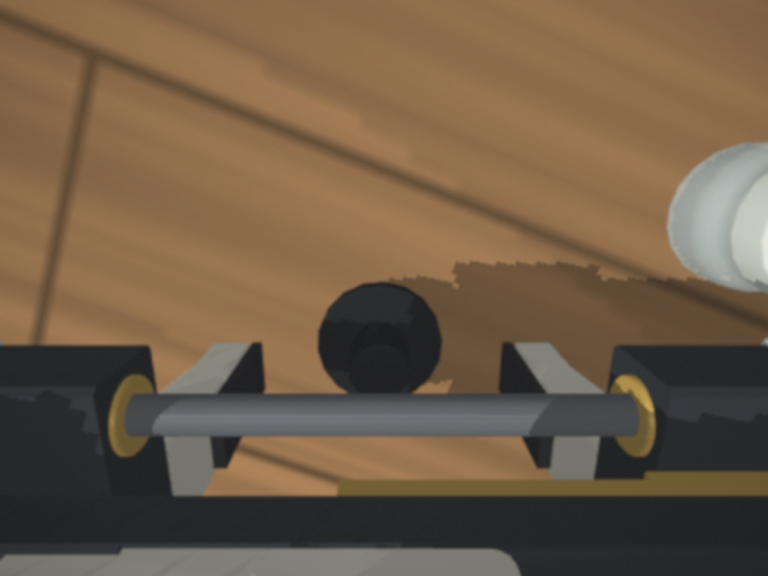

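```bash
python3 -m jog '0 0 0 0 0 0.4 1;0 0 0 0 0 0.18 1;0 0 0 0 0 0 1;0 0 0 0 0 0 1;0 0 0 0 0 0 -1;0 0 0 0 0 0 -1;0 0 0 0 0 0 -1;0 0 0 0 0 0 -1'; python3 -m jog '0 0 0 0 0 0 -1;0 0 0 0 0 0 -1;0 0 0 0 0 0 -1;0 0 0 0 0 0 -1;0 0 0 0 0 0 -1;0 0 0 0 0 0 -1;0 0 0 0 0 0 -1'
```

```text
clock: 46.8
tool_pos: [0.6405, 0.1326, -0.0037]
orientation: [-180.0, 0.0, -68.7]
force: [0.4, -0.1, -0.0]
opening: 0.0533
clock: 47.68
tool_pos: [0.6404, 0.1326, -0.0038]
orientation: [180.0, -0.0, -68.7]
force: [-0.5, 0.4, -0.1]
opening: 0.0233
```

```bash
python3 -m jog '0 0 0 0 0 -0.5 -1;0 0 0 0 0 -1 -1;0 0 0 0 0 -1 -1;0 0 0 0 0 -1 -1;0 0 0 0 0 -1 -1;0 0 0 0 0 -0.3 -1;0 0 0 0 0 0 -1;0 0 0 0 0 0 -1'; python3 -c "
from h import *
snap('wrist','cap3');go(.4164,.2925,.16,-68.7)"
```

```text
clock: 48.68
tool_pos: [0.6394, 0.1323, 0.1863]
orientation: [179.8, 0.0, -68.7]
force: [-0.2, -0.2, -0.9]
opening: 0.0233
turn rz total units 0.00 (yaw->-68.7, j6~76)
  then shift units [-5.758  3.741  0.657] mm [-230.3  149.6   26.3]
turn rz total units -31.41 (yaw->111.3, j6~-104)
  then shift units [ 5.758 -3.741  0.657] mm [ 230.3 -149.6   26.3]
now [0.6395 0.1323 0.1863] [179.83   0.   -68.69] t 48.73 open 0.0234 F [-0.1 -0.4 -0.8]
```

View pics/cap3.png

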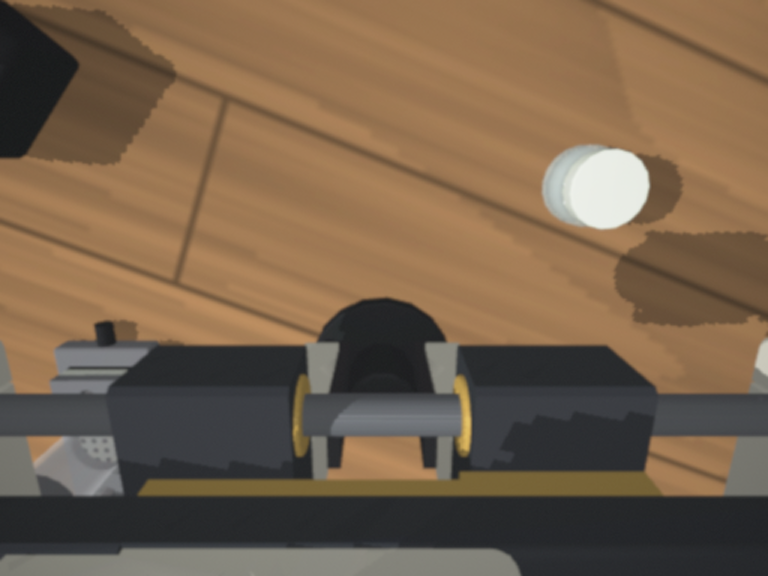

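```bash
python3 - <<'E'
from h import *
p,d,K,C=load('cap3')
g=p[:,254,:].max(1).astype(int); print(g[190:206])
print(held('cap3',-.0238,0)((254,198.5)))
E
python3 -m jog '0 0 0 -0.48 0.312 0 -1;0 0 0 -0.96 0.624 0 -1;0 0 0 -0.96 0.624 0 -1;0 0 0 -0.96 0.624 0 -1;0 0 0 -0.96 0.624 0 -1;0 0 0 -0.96 0.624 0 -1;0 0 0 -0.48 0.31 0 -1;0 0 0 0 0 0 -1';python3 -m jog '0 0 0 0 0 0 -1;0 0 0 0 0 0 -1;0 0 0 0 0 0 -1'; python3 -c "
from h import *
go(.4164,.2925,.145,-68.7)"
```

```text
[163 163 165 165 164 165 164 153 110  59  34  36  39  39  39  38]
[[  0.4119846  -27.61694803 -23.8       ]]
clock: 49.72
tool_pos: [0.4153, 0.2935, 0.1878]
orientation: [180.0, -0.0, -68.5]
force: [0.0, 0.4, -0.4]
opening: 0.0232
clock: 50.1
tool_pos: [0.4176, 0.2923, 0.1879]
orientation: [180.0, -0.0, -68.7]
force: [-0.2, 0.2, -0.6]
opening: 0.0231
turn rz total units -0.01 (yaw->-68.7, j6~76)
  then shift units [-0.016  0.025  1.073] mm [-0.6  1.  42.9]
turn rz total units 31.41 (yaw->-248.7, j6~-104)
  then shift units [ 0.016 -0.025  1.073] mm [ 0.6 -1.  42.9]
now [0.4176 0.2923 0.1879] [ 1.7998e+02 -1.0000e-02 -6.8740e+01] t 50.1 open 0.0231 F [-0.2  0.2 -0.6]
```

```bash
python3 -m jog '0 0 0 -0.01 0.045 0.5 -1;0 0 0 0 0 0.55 -1;0 0 0 0 0 0 -1;0 0 0 0 0 0 -1;0 0 0 0 0 0 -1;0 0 0 0 0 0 -1'; python3 -c "
from h import *
snap('wrist','cap4');snap('scene','cap4s');p=load('cap4s')[0]; cv2.imwrite('pics/cap4sz.png',cv2.resize(p[100:190,290:410,::-1],(800,600),interpolation=cv2.INTER_CUBIC))
go(.4155,.2922,.1205,-68.7)"
```

```text
clock: 50.85
tool_pos: [0.4156, 0.2928, 0.1468]
orientation: [-179.9, 0.0, -68.7]
force: [0.1, 0.3, -1.1]
opening: 0.0234
turn rz total units 0.00 (yaw->-68.7, j6~76)
  then shift units [0.01  0.003 0.651] mm [ 0.4  0.1 26.1]
turn rz total units -31.41 (yaw->111.3, j6~-104)
  then shift units [-0.01  -0.003  0.651] mm [-0.4 -0.1 26.1]
now [0.4155 0.2926 0.1466] [-1.7997e+02  2.0000e-02 -6.8670e+01] t 50.95 open 0.0229 F [ 0.6  0.2 -1.3]
```

View pics/cap4.png

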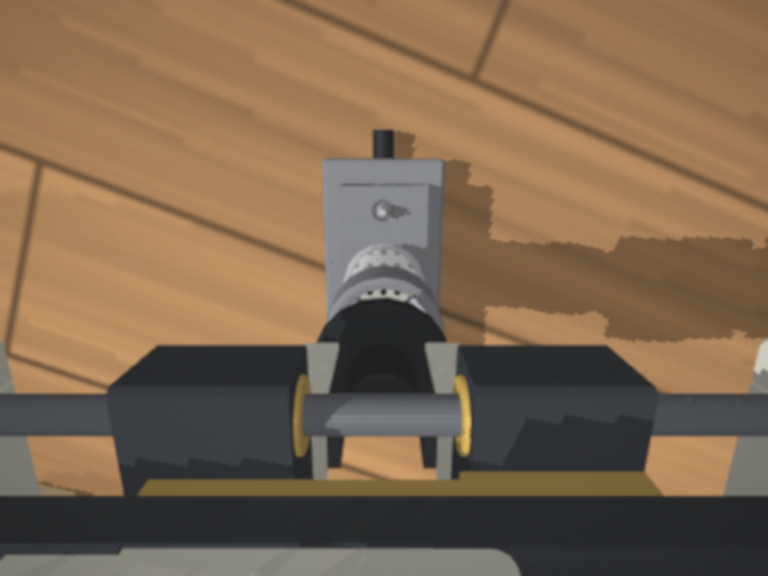

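View pics/cap4sz.png

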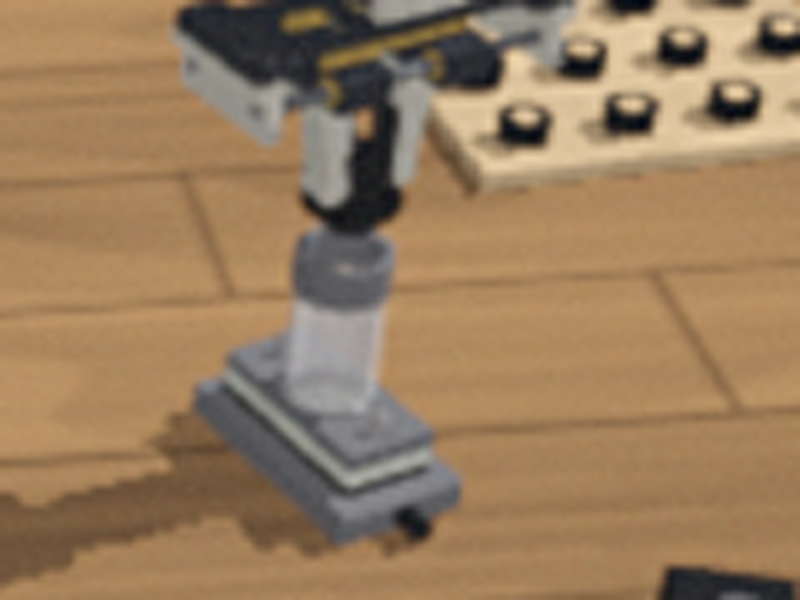

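Stack flat and the cap is above the mouth, centred. Lower gently, watching force.

```bash
python3 -m jog '0 0 0 0.01 0 0.2 -1;0 0 0 0 0 0.2 -1;0 0 0 0 0 0.05 -1;0 0 0 0 0 0 -1;0 0 0 0 0 0 -1;0 0 0 0 0 0 -1'; python3 -m jog '0 0 0 0 0 0.12 -1;0 0 0 0 0 0.05 -1;0 0 0 0 0 0 -1;0 0 0 0 0 0 -1;0 0 0 0 0 0 -1'
```

```text
clock: 51.7
tool_pos: [0.4156, 0.2923, 0.1284]
orientation: [-180.0, 0.0, -68.7]
force: [-0.3, -0.4, 0.9]
opening: 0.0233
clock: 52.32
tool_pos: [0.4155, 0.2922, 0.1215]
orientation: [-180.0, 0.0, -68.7]
force: [-0.1, -0.9, -0.4]
opening: 0.0234
```

```bash
python3 -m jog '0 0 0 0 0 0.025 -1;0 0 0 0 0 0 -1;0 0 0 0 0 0 1;0 0 0 0 0 0 1;0 0 0 0 0 0 1;0 0 0 0 0 0 1;0 0 0 0 0 0 1;0 0 0 0 0 0 1'; python3 -m jog '0 0 0 0 0 -0.5 1;0 0 0 0 0 -1 1;0 0 0 0 0 -1 1;0 0 0 0 0 -0.5 1;0 0 0 0 0 0 1;0 0 0 0 0 0 1;0 0 0 0 0 0 1;0 0 0 0 0 0 1'; python3 - <<'E'
from h import *
snap('wrist','f1'); p,d,K,C=snap('scene','f1s'); cv2.imwrite('pics/f1sz.png',cv2.resize(p[100:190,290:410,::-1],(800,600),interpolation=cv2.INTER_CUBIC))
P=cloud(d,K,C); m=(d>0)&(np.hypot(P[...,0]-.416,P[...,1]-.292)<.03)&(P[...,2]>.03)&(P[...,2]<.19); print('knob top z (exp .170)',np.percentile(P[m][:,2],[50,90,97,99.5]))
p,d,K,C=load('f1'); P=cloud(d,K,C); m=(d>0)&(np.hypot(P[...,0]-.416,P[...,1]-.292)<.03)&(P[...,2]>.10)&(P[...,2]<.185)
hh,e=np.histogram(P[m][:,2],np.arange(.10,.19,.004)); print(dict(zip(e.round(3).tolist(),hh.tolist())))
E
```

```text
clock: 53.32
tool_pos: [0.4155, 0.2921, 0.1204]
orientation: [-180.0, -0.0, -68.7]
force: [-0.3, 0.5, -0.3]
opening: 0.0775
clock: 54.32
tool_pos: [0.4153, 0.2919, 0.2396]
orientation: [179.9, -0.0, -68.7]
force: [-0.1, 0.8, -0.3]
opening: 0.0876
knob top z (exp .170) [0.10671934 0.15289829 0.16707056 0.16989224]
{0.1: 8, 0.104: 0, 0.108: 0, 0.112: 10, 0.116: 23, 0.12: 28, 0.124: 29, 0.128: 35, 0.132: 52, 0.136: 71, 0.14: 58, 0.144: 1714, 0.148: 22, 0.152: 29, 0.156: 28, 0.16: 26, 0.164: 33, 0.168: 483, 0.172: 80, 0.176: 0, 0.18: 0, 0.184: 0}
```

View pics/f1.png

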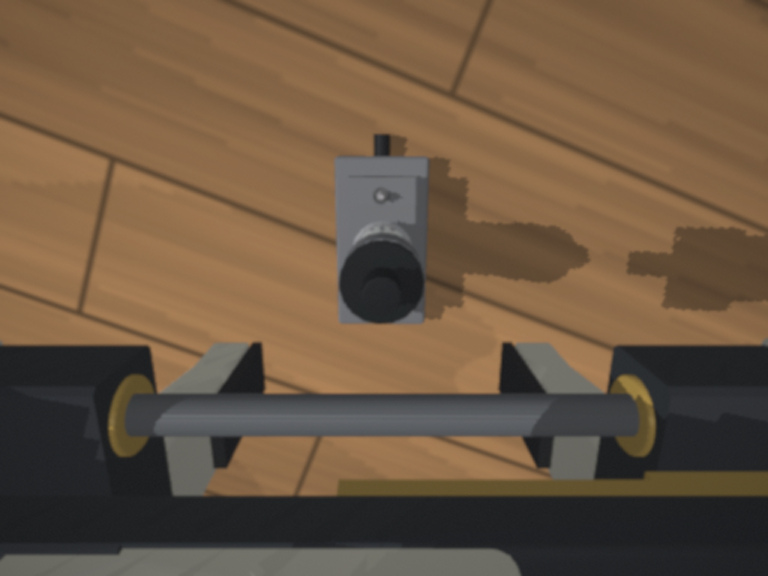

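View pics/f1sz.png

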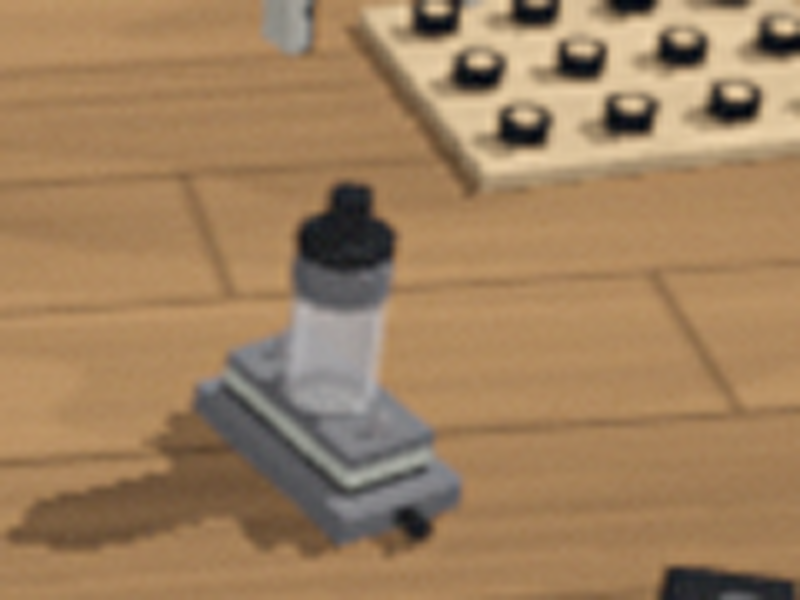

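```bash
python3 - <<'E'
from h import *
a=np.load('scene0.npz')['p'].astype(int); b=load('f1s')[0].astype(int)
for n,(u,v) in dict(pump=(398,200),jar=(272,230),elbow=(142,217)).items():
    w=np.abs(a[v-22:v+22,u-22:u+22]-b[v-22:v+22,u-22:u+22]).max(-1); print(n,np.median(w),(w>40).sum())
print(ctrl.close_job())
E
```

```text
pump 3.0 0
jar 3.0 13
elbow 5.0 426
the job is handed in; nothing more can be done
None
```

```bash
python3 - <<'E'
import numpy as np,cv2
a=np.load('scene0.npz')['p'];b=np.load('f1s.npz')['p']
s=lambda p:cv2.resize(p[190:245,110:180,::-1],(390,306),interpolation=cv2.INTER_CUBIC)
cv2.imwrite('pics/elb.png',np.hstack([s(a),s(b)]))
E
```

```text
(no output)
```

View pics/elb.png

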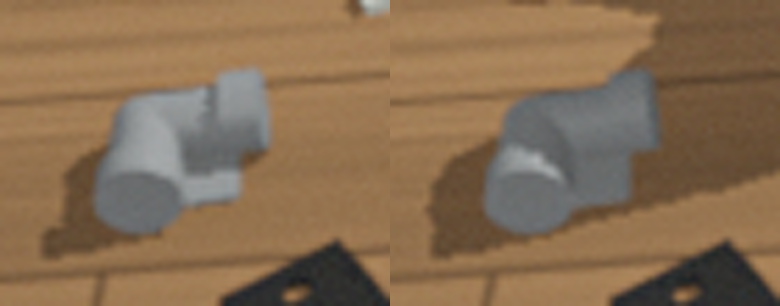

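The reactor is built on its foot in the order asked, everything is released, and the job is handed in. The clock stood at about 54 s of the 128 s allowed. The order was the smaller gasket, then the sieve that started nearest the base, then the chamber, then the cap.

**Stack:** In the last pictures the gasket, sieve and flange lie flat over the pins. The cap's rim top reads about 0.144–0.148 m and its knob top about 0.170 m. Fully home they should be 0.144 m and 0.170 m. The forces reported after each move stayed below about 3 N.

**Bystanders:** The pump and jar show no change between the first and last scene pictures. The elbow check first flagged 426 changed pixels. I looked at that crop only after handing in: the elbow sits in the same place, and the change is the arm's shadow falling across it.

**Two things disagreed along the way:**
- **Fingertips:** they lie about 28 mm behind the stated TCP, so my first gasket grasp closed on air above it. I corrected for this.
- **Wrist camera:** its reported calibration shifted by about 2 mm between readings. I checked each fit by comparing the hole and pin in the same picture.

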